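# Move the turned rings from the out-feed carriers to the inspection rack in reverse order

## Task

Move the four turned rings from the carriers on the out-feed conveyor onto the posts of the inspection rack in reverse row order, because the inspector starts with the first ring off the lathe, the one next to the conveyor's end stop: it goes on the post next to the rack's carrying handle, its neighbour on the next post, and so on, until the ring farthest from the stop is on the post farthest from the handle. Lower each ring over its post until it sits flat on the white collar and let go of it there; do not drop it.

Things in the scene. Friction and masses are not known exactly. Their poses are not given: they have to be found in the camera images.
- race_center (a point): Low wide bearing race: a plain ring of outside diameter 66 mm, 20 mm high, with a dark groove line round it. Plain turned steel, bore 40 mm, bore axis upright (z up). The point is on its axis, half-way up. At the start it sits on carrier_a with its bore over the carrier's post. About 0.2 to 0.5 kg; can be grasped from above by its outside
- sleeve_center (a point): Tall plain sleeve: outside diameter 56 mm, 40 mm high, thin wall. Plain turned steel, bore 40 mm, bore axis upright (z up). The point is on its axis, half-way up. At the start it sits on carrier_b with its bore over the carrier's post. About 0.2 to 0.5 kg; can be grasped from above by its outside
- flange_center (a point): Flanged bush, flange on top: 26 mm high in all; the upper 12 mm is the flange, outside diameter 68 mm, the lower 14 mm a hub of 54 mm. Plain turned steel, bore 40 mm, bore axis upright (z up). The point is on its axis, half-way up. At the start it sits on carrier_c with its bore over the carrier's post. About 0.2 to 0.5 kg; can be grasped from above by its outside
- nut_center (a point): Castellated lock nut: outside diameter 60 mm, 24 mm high in all; the lower 16 mm is a full ring, the upper 8 mm six separate teeth lying within 59 mm. Plain turned steel, bore 40 mm, bore axis upright (z up). The point is on its axis, half-way up. At the start it sits on carrier_d with its bore over the carrier's post. About 0.2 to 0.5 kg; can be grasped from above by its outside
- carrier_a: Black round carrier puck that is under the race at the start; fixed; four alike stand in a row on the conveyor, in an order that varies. Origin: centre of its underside, on the belt. Base 74 mm across, 14 mm high; pedestal 46 mm across with its flat top, where the ring sits, 32 mm above the origin; steel post 20 mm in diameter ending at 64 mm
- carrier_b: Black round carrier puck that is under the sleeve at the start; fixed; four alike stand in a row on the conveyor, in an order that varies. Origin: centre of its underside, on the belt. Base 74 mm across, 14 mm high; pedestal 46 mm across with its flat top, where the ring sits, 32 mm above the origin; steel post 20 mm in diameter ending at 64 mm
- carrier_c: Black round carrier puck that is under the flange at the start; fixed; four alike stand in a row on the conveyor, in an order that varies. Origin: centre of its underside, on the belt. Base 74 mm across, 14 mm high; pedestal 46 mm across with its flat top, where the ring sits, 32 mm above the origin; steel post 20 mm in diameter ending at 64 mm
- carrier_d: Black round carrier puck that is under the nut at the start; fixed; four alike stand in a row on the conveyor, in an order that varies. Origin: centre of its underside, on the belt. Base 74 mm across, 14 mm high; pedestal 46 mm across with its flat top, where the ring sits, 32 mm above the origin; steel post 20 mm in diameter ending at 64 mm
- track: Out-feed conveyor with a green belt, 100 mm wide (x), 430 mm long (y), fixed; origin: centre of its underside; y along the belt, roughly to the robot's left. Belt top at z 60 mm, side guide strips to 72. Carriers at y -135, -45, 45, 135 mm. End stop: steel plate, top at 92 mm, at y -190 mm (robot's right). Place and slight yaw vary; nearer to or farther from the robot than the rack
- rack: Inspection rack, grey plate 90 (x) by 410 mm (y), fixed; origin: centre of its underside; y along the row, roughly to the robot's left. Plate top at z 20 mm. Places at x 0, y -135, -45, 45, 135 mm: white collar 46 mm across, flat top at z 40 mm, steel post 20 mm in diameter to z 78. Handle: steel loop, 73 mm high, at y 192 mm (robot's left). Place and slight yaw vary
There are look-alikes about, which are no part of the job. Leave any blue, red or turquoise look-alike of the part that bears race_center alone.

How it is judged:
By the outcome, as a careful person would: the job done as asked, in the order asked, and still so for the second after the job is handed in, with the robot touching nothing.
It also fails if it takes over 96 s, if anything falls off the work surface, if the arm or the gripper's body presses on something with over 40 N, if the wrist force passes 120 N, or if a joint passes its speed limit or range.

## Robot

A 6-joint arm with a two-finger parallel gripper is mounted at the origin on the work surface. World frame = base frame: x ahead of the robot, y to its left, z up, the work surface at z = 0. Lengths are in m, angles in rad, forces in N, time in s.
With the tool pointing down it reaches from about 0.275 to 0.825 m from the base axis. Payload 4.9 kg.
Tool frame: the origin (TCP) lies midway between the tips of the shut fingers; the grasp point (between the pads) lies ctrl.grip_depth behind it (ctrl.grip_depth is the distance from the TCP to the grasp point, in m); x points along the fingers, y is the direction in which the jaws open and shut, and the axes are right-handed (so a half turn about x gives the same grasp; the last joint's range is limited). The gripper opens to 85 mm and grips with 20 to 120 N. Pads are 22 mm wide; open, the fingers measure 114 mm over their backs; the gripper's body (76 mm by 85 mm) begins 54 mm behind the grasp point. The pads swing forward as they close: fully open they stand 13 mm farther back than shut.
Start: joints at [-0.134, 0.326, -0.193, 1.052, 0, 1.437], TCP at [0.55, 0, 0.231] pointing down, gripper open.
Joint ranges: [-2.65, 2.65], [-0.97, 1.79], [-1.3, 1.35], [-1.93, 2.1], [-1.47, 1.37], [-3.14, 3.14]. Speed limits (rad/s): [2.57, 2.57, 3.14, 3.14, 3.14, 3.14].

## Interface

Orientations are given as [roll, pitch, yaw] about the fixed x, y, z axes, in that order (R = Rz(yaw) Ry(pitch) Rx(roll)).
In Python, from rig import ctrl gives the robot as it stands.
- The arm moves only by the tool apply_moves, never from a script. Its argument "motion" is a list of rows, each a list of 5 numbers: the shift along the tool's x, y, z in m, then the turn about the tool's x in degrees, then the finger opening in m, from 0 to 0.0854. In form: [[x, y, z, roll, claw], ...]. A call has exactly 10 rows; each row is the pose to reach, as a shift and turn from the pose measured when the call began, along the tool's axes at that moment; what a row does not reach only later rows make up. A row lasts 1/12 s, in which the tool goes at most 41.7 mm and 7.16 degrees, less where a joint would pass 70% of its speed; a pose out of reach is approached as far as the arm can. A call with a gripper value outside its range is refused whole. The fingers move at their own pace and stop on an object; the grip force is fixed at half the most. Time passes only in rows, so rows that repeat a pose let the fingers close, or fill a call up. It gives the time, the measured TCP pose, the force and the opening at its end, in the units of the state.
- ctrl.get_obs(): the state, without advancing time (a new reading comes with each control period).
- ctrl.get_image(name): name is "scene" or "side" or "wrist"; returns the picture (480x640x3 uint8, red, green, blue); there is no depth.
- ctrl.camera_model(name): a dict with "vertical_fov" (degrees; the focal length in pixels is half the picture's height over the tangent of half this angle, whatever the lens; pixels are square), "cx", "cy" (the principal point, pixels), "rvec" (rotation vector, rad) and "tvec" (3), from world to camera coordinates, as OpenCV has them; the wrist camera has in their place "tool_from_camera" (4x4, takes a point from camera to tool coordinates, whose origin is the TCP and whose axes are the tool frame's). Camera axes: x right, y down, z forward; pixel columns grow to the right and rows downward; lengths in m; the calibration is good to about 2 mm. A picture is of the moment at which its call begins: read the wrist's pose just before it. camera_model takes no time and is no camera call.
- ctrl.finish_job(): hands the job in, once; it reports no verdict.
The state is a dict: "time": time; "joints": joint angles; "joint_velocities": joint speeds; "joint_torque": joint torques, N m; "tool_pos": TCP position; "tcp_rot": TCP orientation; "force": force on the tool from outside, world axes, zero at the start; "torque": the same for the moment, N m; "grip_width": finger opening in m.
Only numpy, scipy, OpenCV 4.12 (cv2) and the standard library are available. Lean on these libraries where they do the work, as an engineer would, in place of code of your own. Each camera call takes 0.05 s, during which the arm holds its last target.

## Working session

There is one attempt and no reset: what is moved stays moved. The work goes in short steps, Python scripts to look and compute and a tool call to move; the robot and the scene stay as the last step left them, time stands still between calls to the robot, and variables do not carry over. Pictures are saved under pics/ and viewed, and the job is handed in when it is done.

Besides the shell and the picture viewer there is one more tool, called after "Emit:" by a JSON object that holds its "fn" and its "kwargs", one argument or row to a line. apply_moves: Moves the arm, as the interface text tells. Its arguments: {"type":"object","properties":{"motion":{"type":"array"}},"required":["motion"]}

```bash
ls; mkdir -p pics
python3 - <<'E'
from rig import ctrl
import cv2
print(ctrl.get_obs()); print(ctrl.grip_depth)
for n in ["scene","side","wrist"]:
    im=ctrl.get_image(n); cv2.imwrite(f"pics/{n}0.png",im[:,:,::-1]); print(n,ctrl.camera_model(n))
E
```

```text
pics
{'time': 0.0, 'joints': array([-1.34204478e-01,  3.26939469e-01, -1.93575200e-01,  1.05203547e+00,
        7.78793191e-06,  1.43662176e+00]), 'joint_velocities': array([ 2.29150029e-03, -4.01383800e-05, -1.93902825e-04, -3.22431629e-04,
       -2.21621209e-05,  1.23736329e-03]), 'joint_torque': array([-1.24197268e-03, -4.43398941e+01,  2.62443137e+01,  1.56443648e-02,
       -1.97191571e-04, -6.55614656e-06]), 'tool_pos': array([5.49409003e-01, 9.11694069e-05, 2.30507560e-01]), 'tcp_rot': array([-1.70941143,  1.5690425 ,  3.00294763]), 'force': array([-0.43787432, -0.30733501,  0.59774381]), 'torque': array([-0.00177947, -0.02601502,  0.06507516]), 'grip_width': 0.08566603630642541}
0.0187
scene {'vertical_fov': 54.25822281193387, 'cx': 320.230010186598, 'cy': 236.6586095304448, 'rvec': array([ 1.32831563,  2.35848582, -0.82776593]), 'tvec': array([ 0.29898512, -0.21516466,  1.14863229])}
side {'vertical_fov': 43.36795452891829, 'cx': 324.88023030613425, 'cy': 238.72064800867747, 'rvec': array([ 2.31743618, -0.7223151 ,  0.27701945]), 'tvec': array([-0.4130798 ,  0.23322519,  1.06605822])}
wrist {'vertical_fov': 59.287234532874855, 'cx': 321.2426871221999, 'cy': 240.81496244970117, 'tool_from_camera': array([[ 1.15368161e-04, -3.28149439e-01,  9.44625816e-01,
        -1.42933371e-01],
       [ 9.99999890e-01, -3.91158051e-04, -2.58013743e-04,
         1.17888499e-03],
       [ 4.54165058e-04,  9.44625742e-01,  3.28149357e-01,
        -8.42536593e-02],
       [ 0.00000000e+00,  0.00000000e+00,  0.00000000e+00,
         1.00000000e+00]])}
```

View pics/scene0.png

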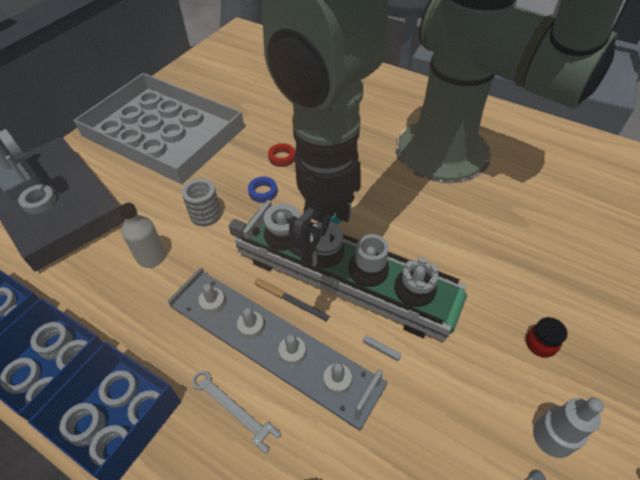

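View pics/side0.png

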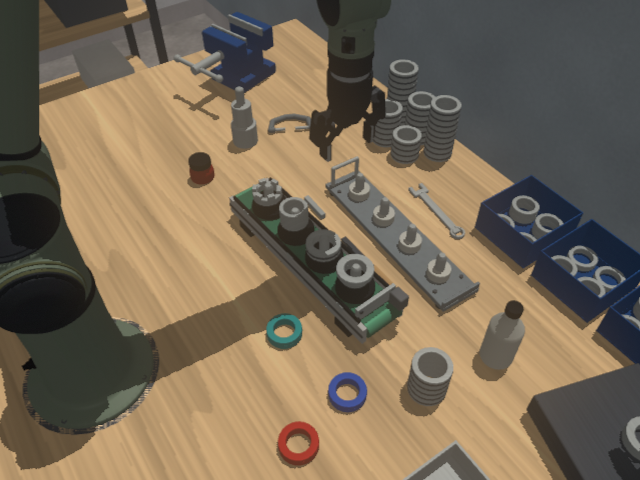

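View pics/wrist0.png

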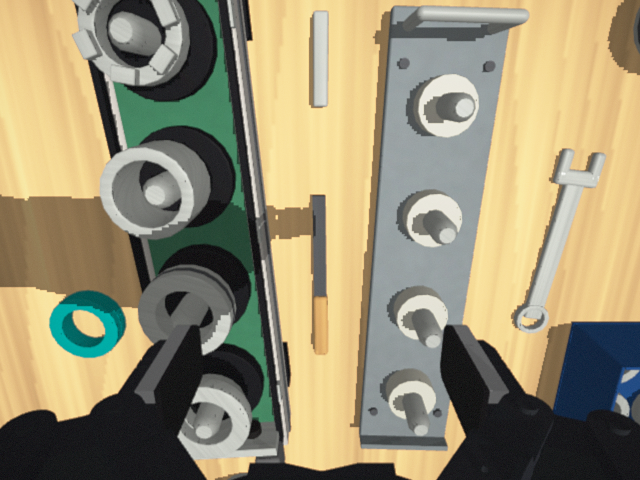

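The wrist view shows the belt on the left: the nut at (135,30), the sleeve at (150,185), a ring at (190,310), and a ring near the stop at (215,415). The rack is on the right with four white collars, and its handle is at the top (470,15). Next I'll check identities in close crops and measure the collars.

```bash
cat > h.py <<'E'
from rig import ctrl
import cv2, numpy as np
from scipy.spatial.transform import Rotation as Ro
def Rt(o): return Ro.from_euler('xyz',o['tcp_rot']).as_matrix()
def K(m):
    f=240/np.tan(np.radians(m['vertical_fov'])/2); return f,m['cx'],m['cy']
def ray(name,uv,o=None):
    m=ctrl.camera_model(name); f,cx,cy=K(m)
    d=np.array([(uv[0]-cx)/f,(uv[1]-cy)/f,1.])
    if name=='wrist':
        T=np.array(m['tool_from_camera']); R=Rt(o)
        return o['tool_pos']+R@T[:3,3], R@T[:3,:3]@d
    R=cv2.Rodrigues(m['rvec'])[0]; return -R.T@m['tvec'], R.T@d
def onz(name,uv,z,o=None):
    c,d=ray(name,uv,o); return c+d*(z-c[2])/d[2]
def proj(name,p,o=None):
    m=ctrl.camera_model(name); f,cx,cy=K(m)
    if name=='wrist':
        T=np.array(m['tool_from_camera']); q=T[:3,:3].T@(Rt(o).T@(np.array(p)-o['tool_pos'])-T[:3,3])
    else: q=cv2.Rodrigues(m['rvec'])[0]@np.array(p)+m['tvec']
    return np.array([cx+f*q[0]/q[2],cy+f*q[1]/q[2]])
E
python3 - <<'E'
from h import *
o=ctrl.get_obs(); print(Rt(o).round(4))
s=cv2.imread('pics/side0.png'); w=cv2.imread('pics/wrist0.png')
a=cv2.resize(s[165:335,220:420],(700,595),interpolation=cv2.INTER_CUBIC); cv2.imwrite('pics/c1.png',a)
b=cv2.resize(w[0:480,60:300],(300,600)); cv2.imwrite('pics/c2.png',b)
# collars: near-white, low saturation, bright
hsv=cv2.cvtColor(w,cv2.COLOR_BGR2HSV)
for uv in [(430,120),(415,215),(405,310),(400,390),(470,120),(450,60)]: print(uv,w[uv[1],uv[0]],hsv[uv[1],uv[0]])
m=((hsv[...,2]>195)&(hsv[...,1]<60)).astype(np.uint8); m[:,:370]=0;m[:,500:]=0
n,l,st,c=cv2.connectedComponentsWithStats(m)
for i in range(1,n):
    if st[i,4]>300:
        print(st[i]); cn=cv2.findContours((l==i).astype(np.uint8),cv2.RETR_EXTERNAL,cv2.CHAIN_APPROX_NONE)[0][0]
        e=cv2.fitEllipse(cv2.convexHull(cn)); print(e, onz('wrist',e[0],.04,o))
E
```

```text
[[-1.3e-03  1.0e+00  0.0e+00]
 [ 2.0e-04  0.0e+00 -1.0e+00]
 [-1.0e+00 -1.3e-03 -2.0e-04]]
(430, 120) [112 120 123] [ 22  23 123]
(415, 215) [205 223 225] [ 27  23 225]
(405, 310) [213 226 228] [ 26  17 228]
(400, 390) [207 222 224] [ 26  19 224]
(470, 120) [223 233 236] [ 23  14 236]
(450, 60) [164 161 153] [ 98  17 164]
[422   9  78   8 428]
((461.4039611816406, 12.663298606872559), (6.5513811111450195, 92.08657836914062), 91.91942596435547) [0.64922988 0.13865752 0.04      ]
[ 419   74   60   63 1637]
((448.3635559082031, 105.21249389648438), (58.10014724731445, 64.4614486694336), 31.856977462768555) [0.64615433 0.07655481 0.04      ]
[ 407  194   55   53 1189]
((434.2064514160156, 220.11468505859375), (50.843528747558594, 56.08832550048828), 58.202877044677734) [ 0.6433671  -0.01349717  0.04      ]
[397 295  51  44 922]
((422.115234375, 316.764892578125), (43.3532600402832, 50.95979309082031), 74.20008850097656) [ 0.64042373 -0.10331855  0.04      ]
[389 381  47  38 738]
((411.9200744628906, 399.7685852050781), (37.5550422668457, 46.63721466064453), 80.29354095458984) [ 0.63764754 -0.19358604  0.04      ]
```

View pics/c1.png

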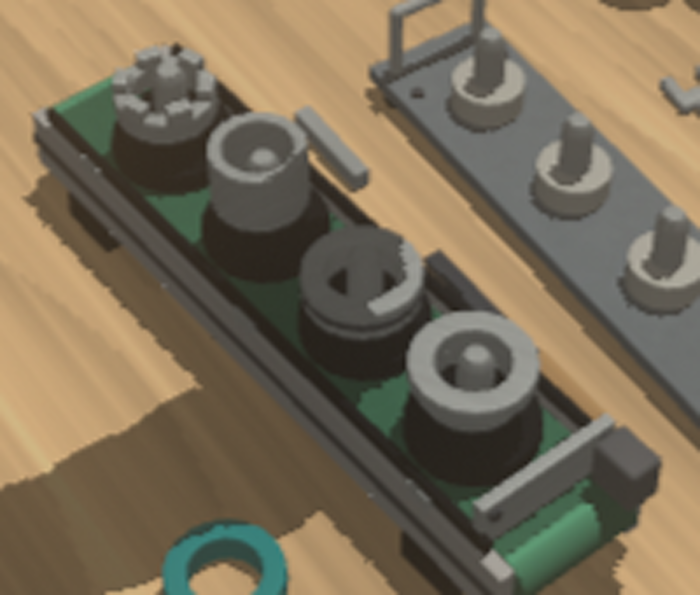

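View pics/c2.png

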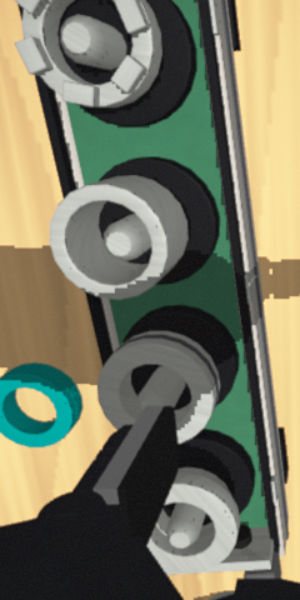

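From the stop, the order is flange (side 355,268), race with groove line (323,245), sleeve (293,212), nut (268,192). The look-alikes are the teal (285,330), blue (348,392) and red (298,442) rings, plus the loose rings in the bins, the tray and the stacks. The conveyor is nearer to the robot than the rack. Now I'll measure the carrier row.

Run:
```python
from h import *
o=ctrl.get_obs()
for n,uv in [('nut',(124,26)),('sleeve',(161.5,192)),('flange',(204,432))]: print('wrist',n,onz('wrist',uv,.124,o).round(4))
for n,uv in [('flange',(356.9,266)),('sleeve',(295.4,209.9)),('nut',(268.6,185))]: print('side',n,onz('side',uv,.124).round(4))
# green belt edges in the wrist image at z=.06, row angle
w=cv2.imread('pics/wrist0.png')
# sleeve rim/ nut: bright masks
g=cv2.cvtColor(w,cv2.COLOR_BGR2GRAY)
s=cv2.imread('pics/side0.png'); hs=cv2.cvtColor(s,cv2.COLOR_BGR2HSV)
# rack collar check from side
m=((hs[...,2]>185)&(hs[...,1]<60)).astype(np.uint8); m[:,:325]=0;m[:,460:]=0;m[:165]=0;m[300:]=0
n,l,st,c=cv2.connectedComponentsWithStats(m)
for i in range(1,n):
    if st[i,4]>40: print(st[i],c[i])
for p in [(.64615,.07655),(.6434,-.0135),(.6404,-.1033),(.6376,-.1936)]: print(proj('side',(*p,.04)), proj('side',(*p,.078)))
```

```text
wrist nut [0.4455 0.1188 0.124 ]
wrist sleeve [0.4543 0.0288 0.124 ]
wrist flange [ 0.4632 -0.1529  0.124 ]
side flange [ 0.4645 -0.1538  0.124 ]
side sleeve [0.4505 0.0251 0.124 ]
side nut [0.4443 0.1144 0.124 ]
[359.1479984  187.10917782] [359.89143224 174.14055531]
[383.68690551 211.70764946] [385.01709666 198.76948414]
[410.08366654 238.32021292] [412.09421248 225.46316089]
[439.00959425 267.34896151] [441.82360133 254.63762698]
```

Emit:
{"fn": "apply_moves", "kwargs": {
  "motion": [
    [0.005,-0.015,0.025,-1,0.0854],
    [0.01,-0.03,0.055,-2,0.0854],
    [0.02,-0.045,0.085,-3,0.0854],
    [0.025,-0.065,0.115,-3.7,0.0854],
    [0.03,-0.08,0.14,-3.7,0.0854],
    [0.03,-0.086,0.153,-3.7,0.0854],
    [0.03,-0.086,0.153,-3.7,0.0854],
    [0.03,-0.086,0.153,-3.7,0.0854],
    [0.03,-0.086,0.153,-3.7,0.0854],
    [0.03,-0.086,0.153,-3.7,0.0854]
  ]
}}

```text
time: 0.98
tool_pos: [0.464, -0.1521, 0.2008]
tcp_rot: [-1.997, 1.57, 2.782]
force: [-0.4, 0.7, -0.0]
grip_width: 0.0857
```

Run:
```python
from h import *
o=ctrl.get_obs(); w=ctrl.get_image('wrist'); cv2.imwrite('pics/w1.png',w[:,:,::-1]); np.save('o1.npy',o,allow_pickle=True)
print(o['tool_pos'],Rt(o).round(4).tolist(),proj('wrist',(.4635,-.153,.118),o),proj('wrist',(.4575,-.063,.112),o))
```

```text
[ 0.46403396 -0.15211379  0.20083516] [[-0.0011, 0.9978, 0.0659], [0.0004, 0.0659, -0.9978], [-1.0, -0.001, -0.0005]] [318.4663566  251.77950958] [317.99295342  83.77171654]
```

View pics/w1.png

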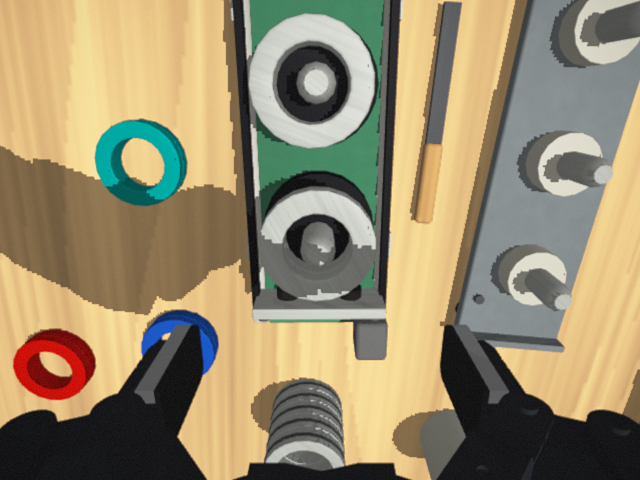

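The wrist view shows the race centred near (312,80), the flange near (318,243) and the stop bar at (320,310). I'll fit the ring outlines.

```bash
cat >> h.py <<'E'
def fitring(w,o,guess,z,D,vmin=75,dbg=None,rad=None):
    """w RGB; mask grey pixels around the predicted centre, convex hull ellipse"""
    u=proj('wrist',(*guess,z),o); e1=proj('wrist',(guess[0]+D/2,guess[1],z),o); r=np.linalg.norm(e1-u)
    hsv=cv2.cvtColor(w,cv2.COLOR_RGB2HSV); m=((hsv[...,2]>vmin)&(hsv[...,1]<55)).astype(np.uint8)
    c=np.zeros_like(m); cv2.circle(c,tuple(int(a) for a in u.round()),int(r*(rad or 1.13)),1,-1); m&=c
    m=cv2.morphologyEx(m,cv2.MORPH_OPEN,np.ones((5,5),np.uint8))
    n,l,st,_=cv2.connectedComponentsWithStats(m); i=1+np.argmax(st[1:,4])
    cn=max(cv2.findContours((l==i).astype(np.uint8),cv2.RETR_EXTERNAL,cv2.CHAIN_APPROX_NONE)[0],key=len)
    e=cv2.fitEllipse(cv2.convexHull(cn)); p=onz('wrist',e[0],z,o)
    if dbg:
        q=w[:,:,::-1].copy(); cv2.ellipse(q,e,(0,0,255),1); cv2.imwrite(dbg,q)
    print('px',np.round(e[0],1),'axes',np.round(e[1],1),'expect diam',2*r,'world',p.round(4)); return p
E
python3 - <<'E'
from h import *
o=np.load('o1.npy',allow_pickle=True).item(); w=cv2.imread('pics/w1.png')[:,:,::-1].copy()
fitring(w,o,(.4635,-.153),.118,.068,dbg='pics/f1.png')
fitring(w,o,(.4565,-.062),.112,.066,dbg='pics/f2.png')
a=np.hstack([cv2.imread('pics/f1.png')[150:350,220:420],cv2.imread('pics/f2.png')[0:200,220:420]]); cv2.imwrite('pics/f.png',cv2.resize(a,(800,400)))
E
```

```text
px [317.7 252.3] axes [128.8 131.8] expect diam 118.55164074020576 world [ 0.4631 -0.1534  0.118 ]
px [310.5  80.6] axes [129.9 134.9] expect diam 127.97455976186615 world [ 0.4535 -0.0617  0.112 ]
```

View pics/f.png

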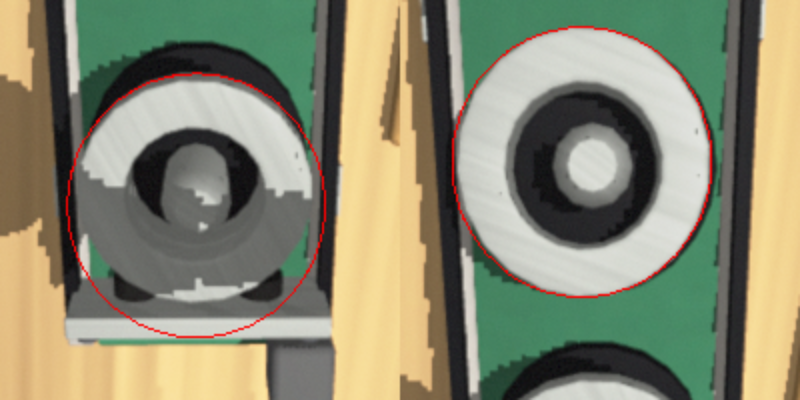

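Run:
```python
from h import *
s=ctrl.get_image('side')[:,:,::-1]; c=ctrl.get_image('scene')[:,:,::-1]
cv2.imwrite('pics/s1.png',s);cv2.imwrite('pics/sc1.png',c)
a=cv2.resize(s[215:315,290:390],(400,400),interpolation=cv2.INTER_CUBIC)
b=cv2.resize(c[190:290,250:350],(400,400),interpolation=cv2.INTER_CUBIC)
x=np.clip(np.hstack([a,b]).astype(float)*1.5,0,255); cv2.imwrite('pics/id.png',x)
```

```text
[ WARN:0@3.942] global loadsave.cpp:1063 imwrite_ Unsupported depth image for selected encoder is fallbacked to CV_8U.
```

View pics/id.png

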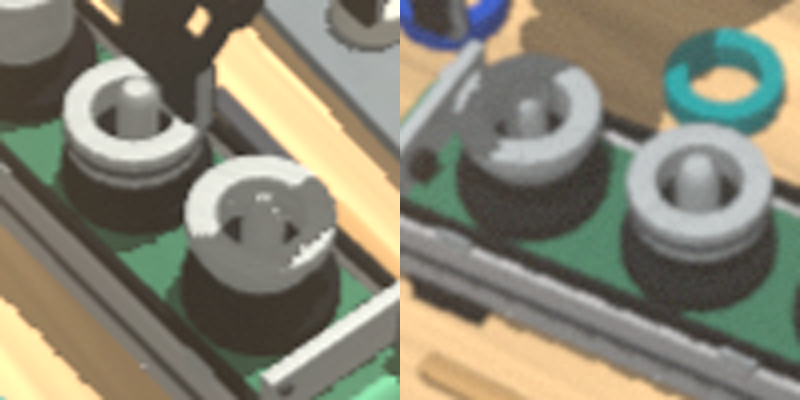

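Run:
```python
from h import *
w=cv2.imread('pics/w1.png'); cv2.imwrite('pics/z1.png',np.clip(cv2.resize(w[175:325,235:405],(680,600),interpolation=cv2.INTER_CUBIC)*1.4,0,255).astype(np.uint8))
```

```text
(no output)
```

View pics/z1.png

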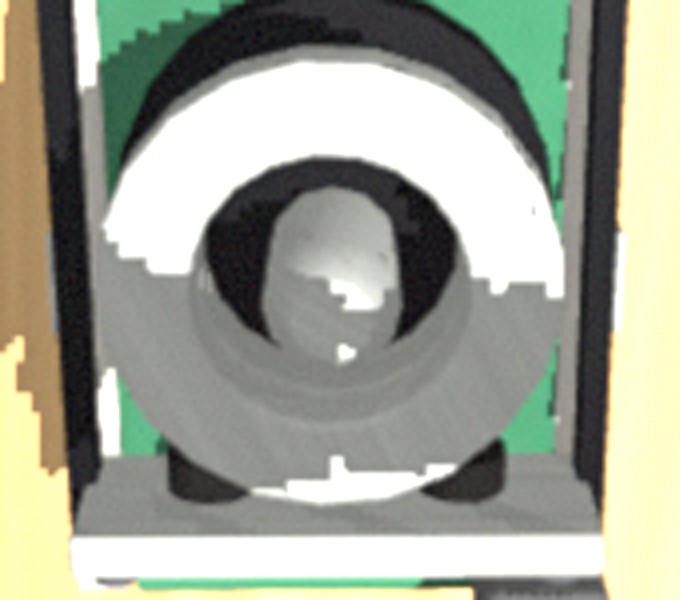

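Run:
```python
from h import *
o=np.load('o1.npy',allow_pickle=True).item()
print(onz('wrist',(317.9,245.3),.118,o),onz('wrist',(311.5,80.6),.112,o))
print(onz('wrist',(319,254),.124,o),onz('wrist',(316.5,81.5),.124,o))
c=proj('wrist',(.463,-.149,.118),o);print(proj('wrist',(.497,-.149,.118),o)-proj('wrist',(.429,-.149,.118),o))
```

```text
[ 0.4629292  -0.14909248  0.118     ] [ 0.45407311 -0.06169313  0.112     ]
[ 0.46378191 -0.15204456  0.124     ] [ 0.45682601 -0.0622751   0.124     ]
[119.32110716   7.41698089]
```

Emit:
{"fn": "apply_moves", "kwargs": {
  "motion": [
    [0.03,-0.001,-0.003,0,0.0854],
    [0.06,-0.001,-0.003,0,0.0854],
    [0.085,-0.001,-0.003,0,0.0854],
    [0.1,-0.001,-0.003,0,0.0854],
    [0.11,-0.001,-0.003,0,0.0854],
    [0.114,-0.001,-0.003,0,0.0854],
    [0.114,-0.001,-0.003,0,0.0854],
    [0.114,-0.001,-0.003,0,0.0854],
    [0.114,-0.001,-0.003,0,0.04],
    [0.114,-0.001,-0.003,0,0.04]
  ]
}}

```text
time: 1.97
tool_pos: [0.4631, -0.1496, 0.0883]
tcp_rot: [-0.224, 1.57, -1.728]
force: [-6.7, 2.3, 19.7]
grip_width: 0.0663
```

Emit:
{"fn": "apply_moves", "kwargs": {
  "motion": [
    [0,0,0,0,0.03],
    [0,0,0,0,0.03],
    [0,0,0,0,0.03],
    [0,0,0,0,0.03],
    [-0.002,0,0,0,0.03],
    [-0.008,0,0,0,0.03],
    [-0.02,0,0,0,0.03],
    [-0.04,0,0,0,0.03],
    [-0.065,0,0,0,0.03],
    [-0.075,0,0,0,0.03]
  ]
}}

```text
time: 2.8
tool_pos: [0.4642, -0.15, 0.166]
tcp_rot: [0.768, 1.567, -0.737]
force: [0.7, -0.2, -2.7]
grip_width: 0.0659
```

Run:
```python
from h import *
o=ctrl.get_obs(); w=ctrl.get_image('wrist'); cv2.imwrite('pics/w2.png',w[:,:,::-1]); print(o['tool_pos'],o['grip_width'],Rt(o).round(3).tolist())
cv2.imwrite('pics/s2.png',ctrl.get_image('side')[:,:,::-1])
```

```text
[ 0.46419352 -0.15003634  0.16602493] 0.06586907494651319 [[0.003, 0.998, 0.066], [-0.002, 0.066, -0.998], [-1.0, 0.002, 0.003]]
```

View pics/w2.png

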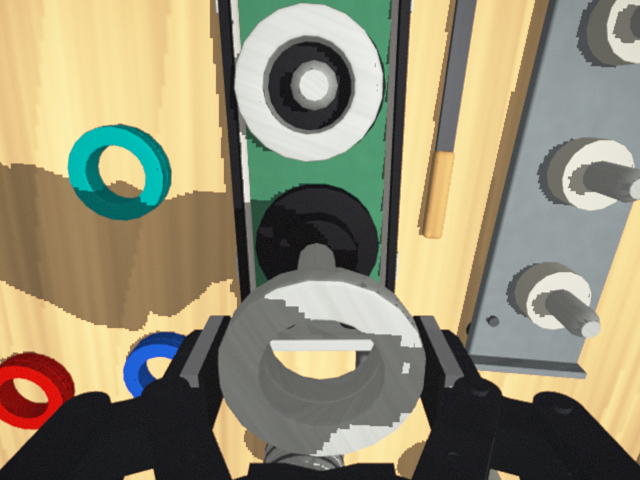

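View pics/s2.png

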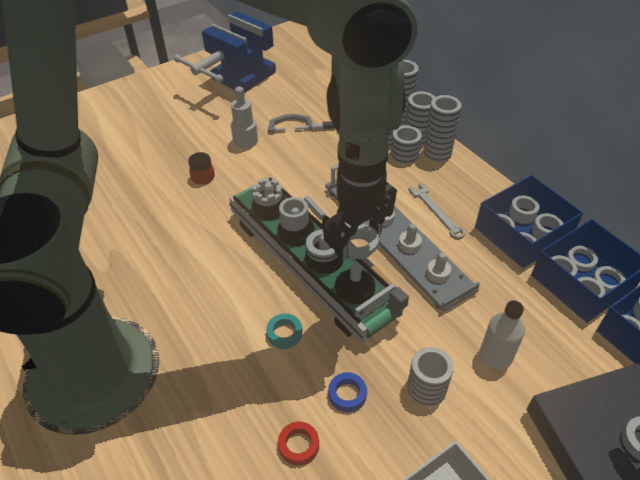

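Emit:
{"fn": "apply_moves", "kwargs": {
  "motion": [
    [-0.002,0.015,-0.017,0.5,0.03],
    [-0.002,0.04,-0.045,1.5,0.03],
    [-0.002,0.068,-0.075,2.5,0.03],
    [0,0.098,-0.106,3.5,0.03],
    [0,0.128,-0.138,4.5,0.03],
    [0.004,0.156,-0.168,5.6,0.03],
    [0.008,0.178,-0.193,5.6,0.03],
    [0.01,0.192,-0.208,5.6,0.03],
    [0.01,0.197,-0.214,5.6,0.03],
    [0.01,0.197,-0.214,5.6,0.03]
  ]
}}

```text
time: 3.73
tool_pos: [0.6468, 0.0779, 0.1528]
tcp_rot: [0.374, 1.568, -1.227]
force: [0.2, -0.1, -4.3]
grip_width: 0.0655
```

Run:
```python
from h import *
o=ctrl.get_obs(); w=ctrl.get_image('wrist'); cv2.imwrite('pics/w3.png',w[:,:,::-1]); np.save('o3.npy',o,allow_pickle=True); print(o['tool_pos'],o['grip_width'],Rt(o).round(4).tolist())
for p in [(.64615,.07655),(.6434,-.0135),(.6404,-.1033),(.6376,-.1936)]: print(proj('wrist',(*p,.04),o), proj('wrist',(*p,.078),o))
```

```text
[0.64677885 0.07788705 0.15277583] 0.06546817789915677 [[0.001, 0.9996, -0.0293], [-0.0028, -0.0293, -0.9996], [-1.0, 0.0011, 0.0028]]
[318.36788866 235.64183372] [317.99423955 257.53216608]
[318.55422354 355.93454678] [318.24819457 391.72084756]
[318.37641828 454.20408685] [318.0796628  498.38177927]
[318.48178446 536.60618757] [318.22417164 585.84370603]
```

View pics/w3.png

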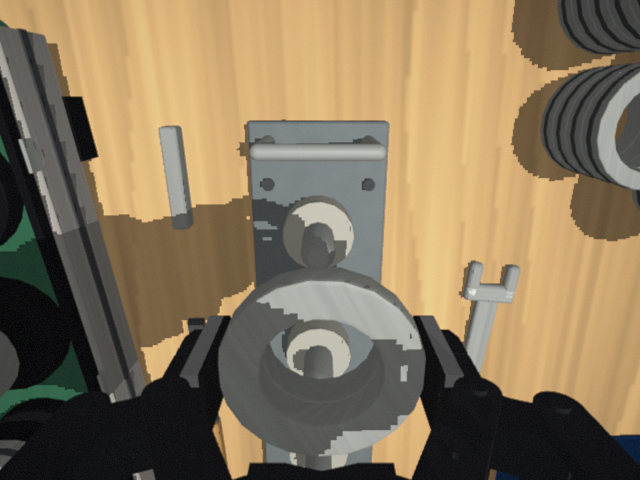

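Run:
```python
from h import *
o=np.load('o3.npy',allow_pickle=True).item(); w=cv2.imread('pics/w3.png')
x,y,_=o['tool_pos'];T=o['tool_pos'][2]
for h in (.0237,.0297): print(h,proj('wrist',(x,y,T+h),o),proj('wrist',(x+.033,y,T+h),o)-proj('wrist',(x-.033,y,T+h),o))
hsv=cv2.cvtColor(w,cv2.COLOR_BGR2HSV)
z=cv2.resize(w[110:460,200:440],(412,600)); cv2.imwrite('pics/z3.png',np.hstack([z,cv2.resize(w[180:280,270:370],(388,600))]))
m=((hsv[...,2]>125)&(hsv[...,1]>15)&(hsv[...,1]<70)).astype(np.uint8);m[:190]=0;m[262:]=0;m[:,:280]=0;m[:,360:]=0
ys,xs=np.nonzero(m);print(xs.min(),xs.max(),ys.min(),ys.max(),len(xs)); cv2.imwrite('pics/m3.png',m*255)
for uv in [(319,231),(319,233)]:print(onz('wrist',uv,.04,o))
```

```text
0.0237 [317.89345961 362.72232616] [198.27627942  -5.12099053]
0.0297 [317.77111474 374.06516202] [206.61385114  -5.28681348]
280 359 190 261 1945
[0.64665205 0.0796547  0.04      ]
[0.64660982 0.07831469 0.04      ]
```

View pics/z3.png

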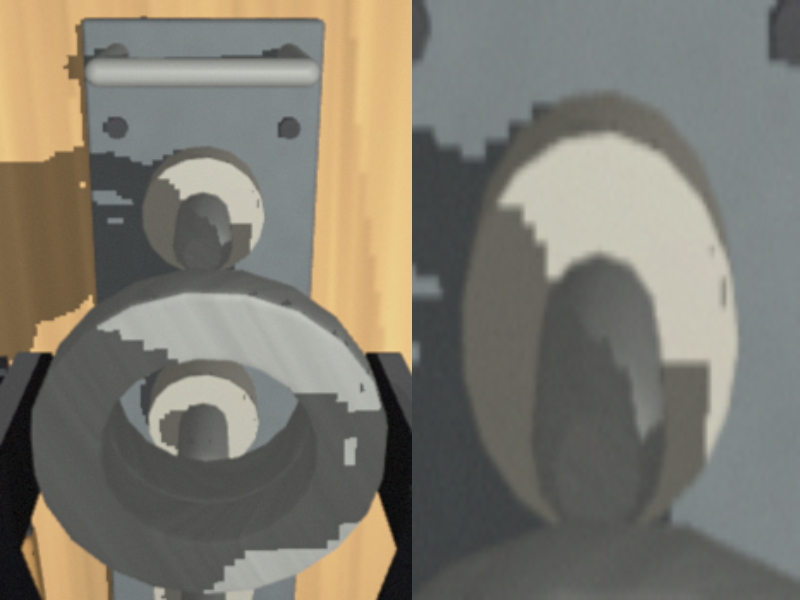

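Emit:
{"fn": "apply_moves", "kwargs": {
  "motion": [
    [0.015,-0.001,0.002,0,0.03],
    [0.035,-0.001,0.002,0,0.03],
    [0.055,-0.001,0.002,0,0.03],
    [0.075,-0.001,0.002,0,0.03],
    [0.09,-0.001,0.002,0,0.03],
    [0.1,-0.001,0.002,0,0.03],
    [0.107,-0.001,0.002,0,0.03],
    [0.111,-0.001,0.002,0,0.03],
    [0.112,-0.001,0.002,0,0.03],
    [0.112,-0.001,0.002,0,0.03]
  ]
}}

```text
time: 4.62
tool_pos: [0.6454, 0.0738, 0.0418]
tcp_rot: [0.399, 1.567, -1.203]
force: [-0.5, -0.3, -2.7]
grip_width: 0.0659
```

Run:
```python
from h import *
o=ctrl.get_obs(); w=ctrl.get_image('wrist'); cv2.imwrite('pics/w4.png',w[:,:,::-1]);print(o['tool_pos'],o['grip_width'],o['force'])
```

```text
[0.64541618 0.07378498 0.04176107] 0.06592538268987602 [-0.47022569 -0.34387987 -2.71089299]
```

View pics/w4.png

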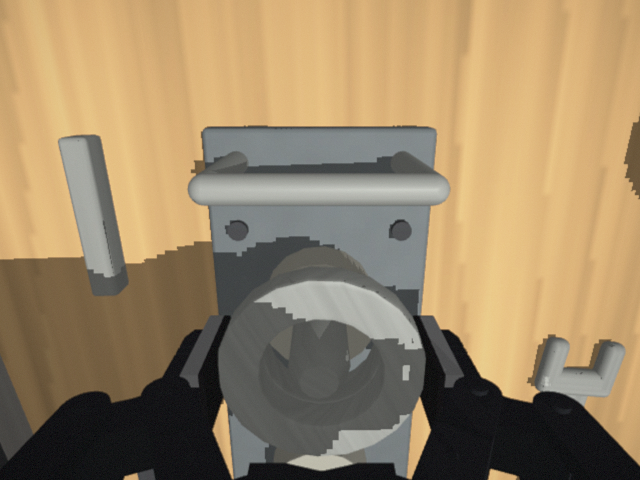

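Emit:
{"fn": "apply_moves", "kwargs": {
  "motion": [
    [0.001,0,0,0,0.03],
    [0.002,0,0,0,0.03],
    [0.003,0,0,0,0.03],
    [0.004,0,0,0,0.03],
    [0.005,0,0,0,0.03],
    [0.0055,0,0,0,0.03],
    [0.006,0,0,0,0.03],
    [0.006,0,0,0,0.03],
    [0.006,0,0,0,0.03],
    [0.006,0,0,0,0.03]
  ]
}}

```text
time: 5.5
tool_pos: [0.6457, 0.0739, 0.0367]
tcp_rot: [0.577, 1.566, -1.025]
force: [-4.3, -0.9, 6.5]
grip_width: 0.0657
```

Emit:
{"fn": "apply_moves", "kwargs": {
  "motion": [
    [0,0,0,0,0.0854],
    [0,0,0,0,0.0854],
    [0,0,0,0,0.0854],
    [0,0,0,0,0.0854],
    [-0.01,0,0,0,0.0854],
    [-0.035,0,0,0,0.0854],
    [-0.07,0,0,0,0.0854],
    [-0.11,0,0,0,0.0854],
    [-0.14,0,0,0,0.0854],
    [-0.15,0,0,0,0.0854]
  ]
}}

```text
time: 6.33
tool_pos: [0.6484, 0.0745, 0.1935]
tcp_rot: [1.291, 1.559, -0.311]
force: [-0.2, 0.4, 1.2]
grip_width: 0.0852
```

Run:
```python
from h import *
o=ctrl.get_obs(); w=ctrl.get_image('wrist'); cv2.imwrite('pics/w5.png',w[:,:,::-1]);print(o['tool_pos'],o['grip_width'],o['force'],Rt(o).round(4).tolist())
```

```text
[0.64837854 0.07453734 0.19350368] 0.08524485945794898 [-0.15414567  0.3644595   1.20662381] [[0.0115, 0.9995, -0.0308], [-0.0037, -0.0307, -0.9995], [-0.9999, 0.0116, 0.0033]]
```

View pics/w5.png

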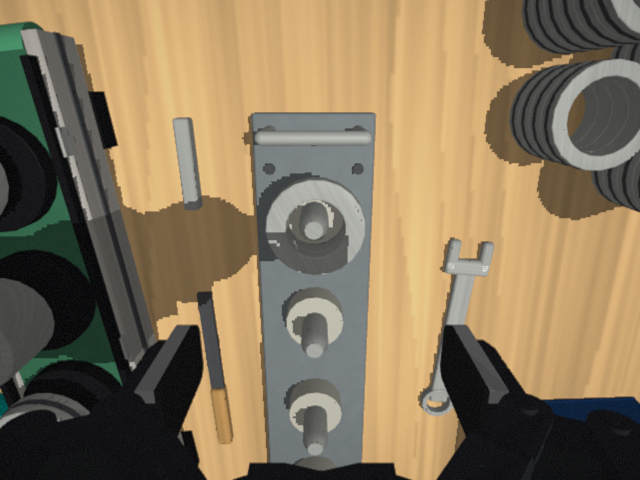

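Emit:
{"fn": "apply_moves", "kwargs": {
  "motion": [
    [0.001,-0.015,0.011,-1,0.0854],
    [0.001,-0.04,0.03,-2,0.0854],
    [0.002,-0.07,0.052,-3,0.0854],
    [0.002,-0.1,0.075,-4,0.0854],
    [0.002,-0.13,0.098,-5,0.0854],
    [0.002,-0.158,0.118,-5.6,0.0854],
    [0.002,-0.18,0.134,-5.6,0.0854],
    [0.002,-0.19,0.142,-5.6,0.0854],
    [0.002,-0.19,0.142,-5.6,0.0854],
    [0.002,-0.19,0.142,-5.6,0.0854]
  ]
}}

```text
time: 7.22
tool_pos: [0.4544, -0.0617, 0.1893]
tcp_rot: [1.244, 1.558, -0.261]
force: [0.3, 0.4, -0.5]
grip_width: 0.0854
```

Run:
```python
from h import *
o=ctrl.get_obs(); w=ctrl.get_image('wrist'); cv2.imwrite('pics/w6.png',w[:,:,::-1]);print(o['tool_pos'],o['joint_velocities'].round(3),Rt(o).round(4).tolist())
np.save('o6.npy',o,allow_pickle=True)
p=fitring(w.copy(),o,(.454,-.0617),.112,.066,vmin=150,dbg='pics/f6.png')
# tool-frame shift of xy to ring at present pose with T target
R=Rt(o)
print(R.T@(np.array([p[0],p[1],.085])-o['tool_pos']))
```

```text
[ 0.4544344  -0.06169715  0.18934453] [ 0.023  0.019  0.032 -0.003  0.001  0.003] [[0.0123, 0.9978, 0.0657], [-0.0033, 0.0658, -0.9978], [-0.9999, 0.012, 0.0041]]
px [317.6 234.9] axes [ 70.4 106.9] expect diam 117.58822409547449 world [ 0.4538 -0.0509  0.112 ]
[ 0.10429271 -0.00121413 -0.01122102]
```

View pics/f6.png

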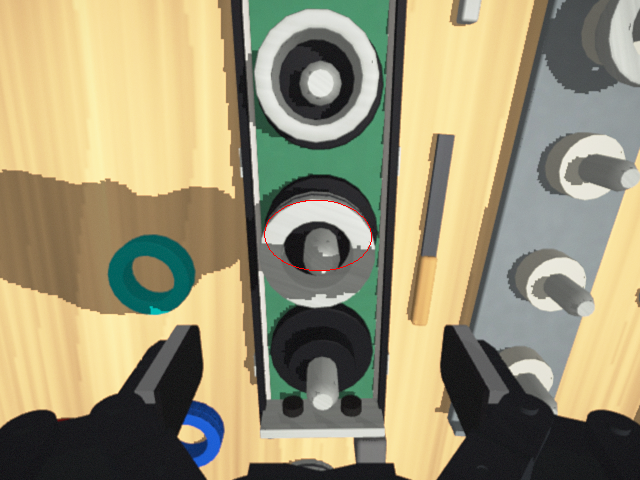

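The groove of the race is visible here. Its top face spans x 258–375 and y 201–307, so the centre is about (317,254). The emptied carrier is below it and the sleeve above it.

Run:
```python
from h import *
o=np.load('o6.npy',allow_pickle=True).item()
p=onz('wrist',(317,254),.112,o);print(p)
print('pred',proj('wrist',(.4541,-.0617,.112),o)); R=Rt(o)
print(R.T@(np.array([p[0],p[1],.082])-o['tool_pos']))
```

```text
[ 0.45410857 -0.06217205  0.112     ]
pred [317.03708274 253.21218414]
[ 1.07333464e-01 -1.64544472e-03  1.59795413e-05]
```

Emit:
{"fn": "apply_moves", "kwargs": {
  "motion": [
    [0.03,-0.001,0,0,0.0854],
    [0.06,-0.0015,0,0,0.0854],
    [0.083,-0.0015,0,0,0.0854],
    [0.098,-0.0015,0,0,0.0854],
    [0.104,-0.0015,0,0,0.0854],
    [0.107,-0.0015,0,0,0.0854],
    [0.107,-0.0015,0,0,0.0854],
    [0.107,-0.0015,0,0,0.0854],
    [0.107,-0.0015,0,0,0.04],
    [0.107,-0.0015,0,0,0.04]
  ]
}}

```text
time: 8.1
tool_pos: [0.4552, -0.0621, 0.0833]
tcp_rot: [1.198, 1.557, -0.306]
force: [1.8, 2.1, 41.2]
grip_width: 0.0641
```

Emit:
{"fn": "apply_moves", "kwargs": {
  "motion": [
    [0,0,0,0,0.03],
    [0,0,0,0,0.03],
    [0,0,0,0,0.03],
    [0,0,0,0,0.03],
    [-0.003,0,0,0,0.03],
    [-0.012,0,0,0,0.03],
    [-0.035,0,0,0,0.03],
    [-0.06,0,0,0,0.03],
    [-0.07,0,0,0,0.03],
    [-0.07,0,0,0,0.03]
  ]
}}

```text
time: 8.93
tool_pos: [0.4561, -0.0624, 0.156]
tcp_rot: [1.2, 1.552, -0.304]
force: [0.1, -0.6, -4.1]
grip_width: 0.0631
```

Run:
```python
from h import *
o=ctrl.get_obs(); w=ctrl.get_image('wrist'); cv2.imwrite('pics/w7.png',w[:,:,::-1]);print(o['tool_pos'],o['grip_width'],Rt(o).round(4).tolist())
t=np.array([.6434,-.0132,.150]); print(Rt(o).T@(t-o['tool_pos']))
```

```text
[ 0.45607418 -0.0623505   0.15601963] 0.06312422734653268 [[0.0178, 0.9976, 0.0667], [-0.0056, 0.0668, -0.9978], [-0.9998, 0.0174, 0.0067]]
[ 0.00907572  0.19005737 -0.03658959]
```

View pics/w7.png

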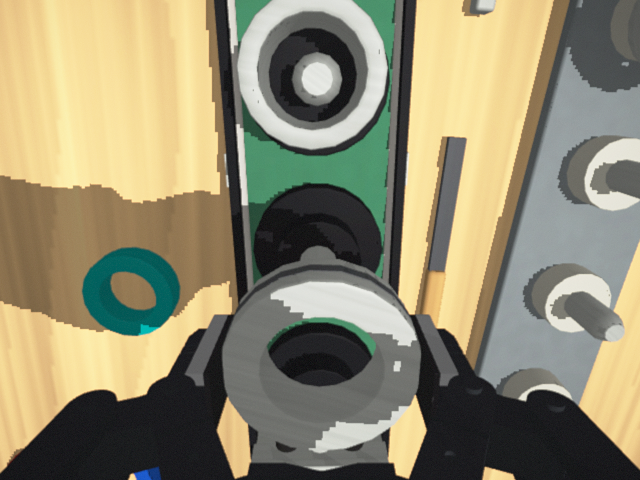

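Emit:
{"fn": "apply_moves", "kwargs": {
  "motion": [
    [0,0.015,-0.003,0.5,0.03],
    [0,0.04,-0.007,1.5,0.03],
    [0.001,0.07,-0.012,2.5,0.03],
    [0.003,0.1,-0.018,3.5,0.03],
    [0.005,0.13,-0.023,4.5,0.03],
    [0.007,0.158,-0.028,5.6,0.03],
    [0.009,0.178,-0.032,5.6,0.03],
    [0.009,0.189,-0.0335,5.6,0.03],
    [0.009,0.189,-0.0335,5.6,0.03],
    [0.009,0.189,-0.0335,5.6,0.03]
  ]
}}

```text
time: 9.82
tool_pos: [0.6405, -0.0158, 0.146]
tcp_rot: [1.233, 1.558, -0.368]
force: [-1.0, 0.1, -3.6]
grip_width: 0.0634
```

Run:
```python
from h import *
o=ctrl.get_obs(); w=ctrl.get_image('wrist'); cv2.imwrite('pics/w8.png',w[:,:,::-1]);print(o['tool_pos'],o['grip_width'],Rt(o).round(4).tolist())
t=np.array([.6426,-.0163,.036]); print(Rt(o).T@(t-o['tool_pos'])); print(proj('wrist',(.6434,-.0132,.04),o))
```

```text
[ 0.64046687 -0.01579275  0.14597339] 0.06336114712663611 [[0.012, 0.9995, -0.0305], [-0.0046, -0.0304, -0.9995], [-0.9999, 0.0121, 0.0043]]
[ 1.09992251e-01  8.11537626e-04 -2.69840500e-05]
[321.94175045 232.72985744]
```

View pics/w8.png

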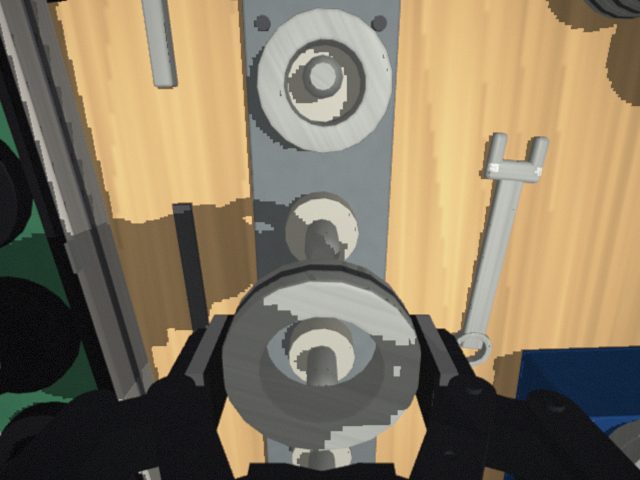

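Emit:
{"fn": "apply_moves", "kwargs": {
  "motion": [
    [0.015,0.001,0,0,0.03],
    [0.035,0.001,0,0,0.03],
    [0.055,0.001,0,0,0.03],
    [0.075,0.001,0,0,0.03],
    [0.09,0.001,0,0,0.03],
    [0.1,0.001,0,0,0.03],
    [0.106,0.001,0,0,0.03],
    [0.109,0.001,0,0,0.03],
    [0.11,0.001,0,0,0.03],
    [0.11,0.001,0,0,0.03]
  ]
}}

```text
time: 10.7
tool_pos: [0.6427, -0.0167, 0.0371]
tcp_rot: [1.245, 1.557, -0.357]
force: [0.6, -0.1, -4.3]
grip_width: 0.0629
```

Run:
```python
from h import *
o=ctrl.get_obs(); w=ctrl.get_image('wrist'); cv2.imwrite('pics/w9.png',w[:,:,::-1]);print(o['tool_pos'],o['force'],Rt(o).round(4).tolist())
```

```text
[ 0.64270016 -0.01670641  0.03705321] [ 0.57559827 -0.13642781 -4.32612765] [[0.013, 0.9994, -0.0311], [-0.0048, -0.031, -0.9995], [-0.9999, 0.0131, 0.0044]]
```

View pics/w9.png

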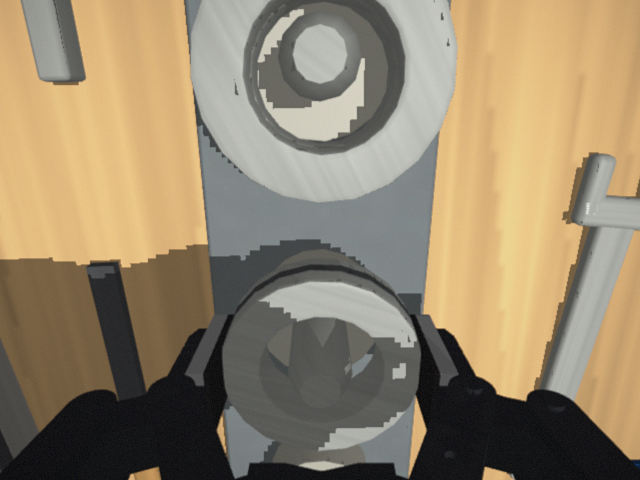

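Emit:
{"fn": "apply_moves", "kwargs": {
  "motion": [
    [0.001,0,0,0,0.03],
    [0.002,0,0,0,0.03],
    [0.003,0,0,0,0.03],
    [0.004,0,0,0,0.03],
    [0.005,0,0,0,0.03],
    [0.006,0,0,0,0.03],
    [0.0065,0,0,0,0.03],
    [0.0065,0,0,0,0.03],
    [0.0065,0,0,0,0.03],
    [0.0065,0,0,0,0.03]
  ]
}}

```text
time: 11.58
tool_pos: [0.643, -0.0167, 0.0318]
tcp_rot: [1.253, 1.556, -0.348]
force: [-3.0, -0.1, 6.3]
grip_width: 0.0634
```

Contact (about +10 N) at the expected height, so I'm releasing and rising with a settle at the end.

Emit:
{"fn": "apply_moves", "kwargs": {
  "motion": [
    [0,0,0,0,0.0854],
    [0,0,0,0,0.0854],
    [0,0,0,0,0.0854],
    [0,0,0,0,0.0854],
    [-0.015,0,0,0,0.0854],
    [-0.05,0,0,0,0.0854],
    [-0.09,0,0,0,0.0854],
    [-0.13,0,0,0,0.0854],
    [-0.155,0,0,0,0.0854],
    [-0.16,0,0,0,0.0854]
  ]
}}

```text
time: 12.42
tool_pos: [0.6441, -0.0163, 0.1981]
tcp_rot: [1.338, 1.547, -0.263]
force: [0.0, -0.7, 0.2]
grip_width: 0.0854
```

Run:
```python
from h import *
o=ctrl.get_obs(); w=ctrl.get_image('wrist'); cv2.imwrite('pics/w10.png',w[:,:,::-1]);print(o['tool_pos'],o['grip_width'],Rt(o).round(4).tolist())
# sleeve estimate from w6/o6
o6=np.load('o6.npy',allow_pickle=True).item(); w6=cv2.imread('pics/w6.png')[:,:,::-1].copy()
p=fitring(w6,o6,(.4515,.0275),.132,.056,vmin=170,dbg='pics/f10.png')
t=np.array([p[0],p[1],.215]);print(Rt(o).T@(t-o['tool_pos']))
```

```text
[ 0.64408944 -0.01625924  0.19810499] 0.0853858920710841 [[0.0234, 0.9993, -0.0308], [-0.0063, -0.0307, -0.9995], [-0.9997, 0.0236, 0.0056]]
px [317.2  76.3] axes [122.3 129.3] expect diam 125.57630572370311 world [0.4485 0.0297 0.132 ]
[-0.02175985 -0.19645194 -0.03979697]
```

View pics/w10.png

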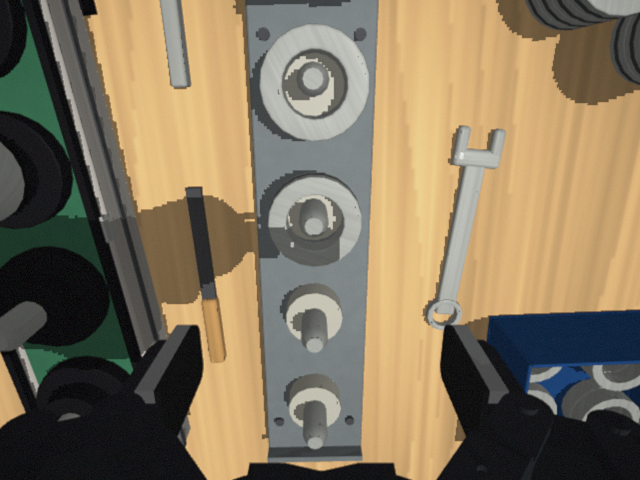

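View pics/f10.png

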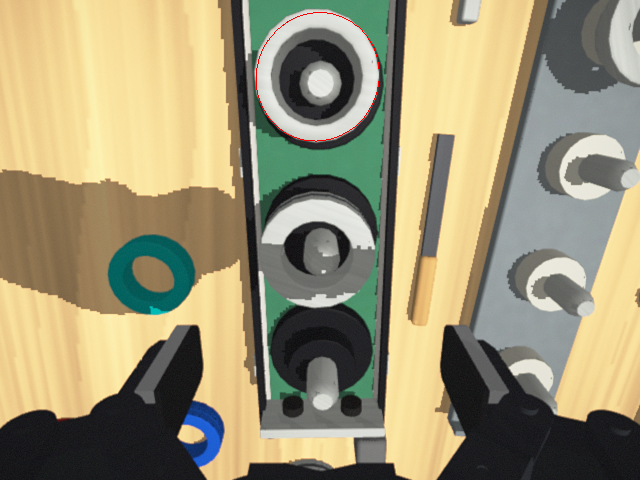

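Emit:
{"fn": "apply_moves", "kwargs": {
  "motion": [
    [-0.008,-0.015,-0.003,-1,0.0854],
    [-0.02,-0.045,-0.009,-2,0.0854],
    [-0.032,-0.08,-0.016,-3,0.0854],
    [-0.044,-0.115,-0.023,-4,0.0854],
    [-0.054,-0.15,-0.03,-5,0.0854],
    [-0.06,-0.178,-0.036,-5.6,0.0854],
    [-0.0615,-0.195,-0.0395,-5.6,0.0854],
    [-0.0615,-0.1955,-0.0395,-5.6,0.0854],
    [-0.03,-0.1955,-0.0395,-5.6,0.0854],
    [0.005,-0.1955,-0.0395,-5.6,0.0854]
  ]
}}

```text
time: 13.3
tool_pos: [0.4519, 0.029, 0.1874]
tcp_rot: [1.264, 1.543, -0.24]
force: [0.9, 0.3, 0.1]
grip_width: 0.0853
```

Run:
```python
from h import *
o=ctrl.get_obs(); print(o['tool_pos'],o['joint_velocities'].round(3),Rt(o).round(4).tolist())
```

```text
[0.45192811 0.02899349 0.18738028] [-0.01   0.463 -0.705 -1.117  0.    -0.003] [[0.0275, 0.9974, 0.0668], [-0.0067, 0.067, -0.9977], [-0.9996, 0.027, 0.0085]]
```

Emit:
{"fn": "apply_moves", "kwargs": {
  "motion": [
    [0,0,0,0,0.0854],
    [0,0,0,0,0.0854],
    [0,0,0,0,0.0854],
    [0,0,0,0,0.0854],
    [0,0,0,0,0.0854],
    [0,0,0,0,0.0854],
    [0,0,0,0,0.0854],
    [0,0,0,0,0.0854],
    [0,0,0,0,0.0854],
    [0,0,0,0,0.0854]
  ]
}}

```text
time: 14.13
tool_pos: [0.4519, 0.029, 0.1875]
tcp_rot: [1.263, 1.542, -0.241]
force: [0.3, -0.2, -0.5]
grip_width: 0.0858
```

Run:
```python
from h import *
o=ctrl.get_obs(); w=ctrl.get_image('wrist'); cv2.imwrite('pics/w11.png',w[:,:,::-1]);print(o['tool_pos'],o['joint_velocities'].round(3),Rt(o).round(4).tolist())
p=fitring(w.copy(),o,(.4485,.0297),.132,.056,vmin=170,dbg='pics/f11.png')
print(Rt(o).T@(np.array([p[0],p[1],.092])-o['tool_pos']))
```

```text
[0.4519262  0.02899446 0.18749067] [-0.     0.002 -0.001 -0.001  0.    -0.001] [[0.0276, 0.9974, 0.0668], [-0.0068, 0.067, -0.9977], [-0.9996, 0.0271, 0.0086]]
px [309.9 247.1] axes [59.9 94.6] expect diam 109.4506553970052 world [0.4481 0.0403 0.132 ]
[ 0.09527034 -0.00563263 -0.01233928]
```

View pics/f11.png

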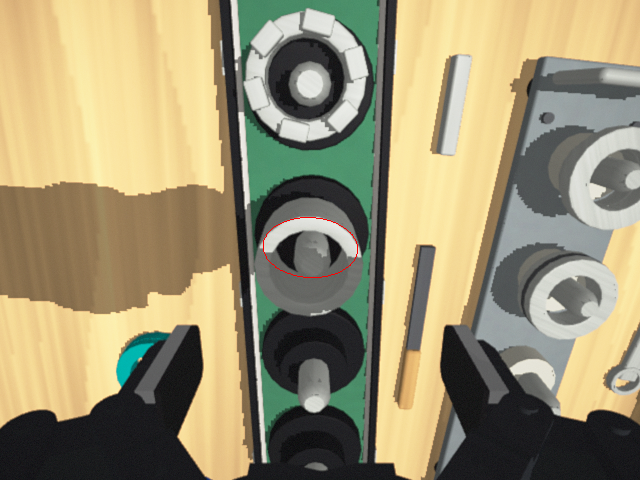

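Emit:
{"fn": "apply_moves", "kwargs": {
  "motion": [
    [0,-0.002,0,0,0.0854],
    [0,-0.003,0,0,0.0854],
    [0,-0.003,0,0,0.0854],
    [0,-0.003,0,0,0.0854],
    [0,-0.003,0,0,0.0854],
    [0,-0.003,0,0,0.0854],
    [0,-0.003,0,0,0.0854],
    [-0.03,-0.003,0,0,0.0854],
    [-0.07,-0.003,0,0,0.0854],
    [-0.11,-0.003,0,0,0.0854]
  ]
}}

```text
time: 15.02
tool_pos: [0.4447, 0.0296, 0.2979]
tcp_rot: [1.248, 1.545, -0.255]
force: [1.1, -0.3, 0.2]
grip_width: 0.0854
```

Run:
```python
from h import *
o=ctrl.get_obs(); print(o['tool_pos'],o['joint_velocities'].round(3),Rt(o).round(4).tolist())
```

```text
[0.44471761 0.029646   0.29788147] [ 0.005 -0.303  0.947  1.205 -0.     0.003] [[0.0246, 0.9975, 0.0668], [-0.0064, 0.067, -0.9977], [-0.9997, 0.0241, 0.0081]]
```

Emit:
{"fn": "apply_moves", "kwargs": {
  "motion": [
    [0.03,0,0,0,0.0854],
    [0.07,0,0,0,0.0854],
    [0.1,0,0,0,0.0854],
    [0.12,0,0,0,0.0854],
    [0.12,0,0,0,0.0854],
    [0.12,0,0,0,0.0854],
    [0.08,0,0,0,0.0854],
    [0.04,0,0,0,0.0854],
    [0,0,0,0,0.0854],
    [-0.04,0,0,0,0.0854]
  ]
}}

```text
time: 15.85
tool_pos: [0.4439, 0.0299, 0.3421]
tcp_rot: [1.266, 1.542, -0.238]
force: [0.8, 0.4, 1.1]
grip_width: 0.0856
```

Emit:
{"fn": "apply_moves", "kwargs": {
  "motion": [
    [0.04,0,0,0,0.0854],
    [0.08,0,0,0,0.0854],
    [0.12,0,0,0,0.0854],
    [0.15,0,0,0,0.0854],
    [0.16,0,0,0,0.0854],
    [0.16,0,0,0,0.0854],
    [0.12,0,0,0,0.0854],
    [0.08,0,0,0,0.0854],
    [0.04,0,0,0,0.0854],
    [0,0,0,0,0.0854]
  ]
}}

```text
time: 16.68
tool_pos: [0.4441, 0.03, 0.347]
tcp_rot: [1.286, 1.538, -0.217]
force: [0.7, -1.0, 0.0]
grip_width: 0.0856
```

Run:
```python
from h import *
o=ctrl.get_obs(); print(o['tool_pos'],o['joint_velocities'].round(3),Rt(o).round(4).tolist())
o1=np.load('o3.npy',allow_pickle=True)
```

```text
[0.44412611 0.02996823 0.34702525] [ 0.002 -0.185  1.017  1.184  0.     0.005] [[0.0322, 0.9972, 0.0669], [-0.0071, 0.0672, -0.9977], [-0.9995, 0.0316, 0.0092]]
```

Emit:
{"fn": "apply_moves", "kwargs": {
  "motion": [
    [0.035,0,0,0,0.0854],
    [0.075,0,0,0,0.0854],
    [0.11,0,0,0,0.0854],
    [0.135,0,0,0,0.0854],
    [0.145,0,0,0,0.0854],
    [0.15,0,0,0,0.0854],
    [0.15,0,0,0,0.0854],
    [0.15,0,0,0,0.0854],
    [0.15,0,0,0,0.0854],
    [0.11,0,0,0,0.0854]
  ]
}}

```text
time: 17.52
tool_pos: [0.4442, 0.0294, 0.2332]
tcp_rot: [1.238, 1.547, -0.266]
force: [-0.8, 0.2, -0.0]
grip_width: 0.0853
```

Run:
```python
from h import *
o=ctrl.get_obs(); print(o['tool_pos'],o['joint_velocities'].round(3),Rt(o).round(4).tolist())
```

```text
[0.44416818 0.02944267 0.23320292] [ 5.000e-03 -5.020e-01  8.970e-01  1.371e+00  1.000e-03  5.000e-03] [[0.0229, 0.9975, 0.0668], [-0.0062, 0.067, -0.9977], [-0.9997, 0.0225, 0.0078]]
```

Emit:
{"fn": "apply_moves", "kwargs": {
  "motion": [
    [0,0,0,0,0.0854],
    [0.01,0,0,0,0.0854],
    [0.025,0,0,0,0.0854],
    [0.035,0,0,0,0.0854],
    [0.035,0,0,0,0.0854],
    [0.035,0,0,0,0.0854],
    [0.035,0,0,0,0.0854],
    [0.035,0,0,0,0.0854],
    [0.035,0,0,0,0.0854],
    [-0.005,0,0,0,0.0854]
  ]
}}

```text
time: 18.35
tool_pos: [0.4398, 0.0298, 0.2332]
tcp_rot: [1.089, 1.558, -0.415]
force: [-0.4, -1.4, -0.7]
grip_width: 0.0855
```

Emit:
{"fn": "apply_moves", "kwargs": {
  "motion": [
    [0,0,0,0,0.0854],
    [0.01,0,0,0,0.0854],
    [0.025,0,0,0,0.0854],
    [0.035,0,0,0,0.0854],
    [0.035,0,0,0,0.0854],
    [0.035,0,0,0,0.0854],
    [0.035,0,0,0,0.0854],
    [0.035,0,0,0,0.0854],
    [0.035,0,0,0,0.0854],
    [-0.005,0,0,0,0.0854]
  ]
}}

```text
time: 19.18
tool_pos: [0.4355, 0.0302, 0.2333]
tcp_rot: [0.097, 1.567, -1.407]
force: [-0.0, -0.4, -1.0]
grip_width: 0.0849
```

Run:
```python
from h import *
o=ctrl.get_obs(); print(o['tool_pos'],o['joint_velocities'].round(3),Rt(o).round(4).tolist())
```

```text
[0.43549826 0.03015909 0.23334086] [ 5.000e-03 -4.810e-01  9.280e-01  1.375e+00  1.000e-03  3.000e-03] [[0.0007, 0.9978, 0.0666], [-0.0041, 0.0666, -0.9978], [-1.0, 0.0004, 0.0041]]
```

Emit:
{"fn": "apply_moves", "kwargs": {
  "motion": [
    [0,0.002,0,0,0.0854],
    [0.01,0.006,0.001,0,0.0854],
    [0.02,0.01,0.001,0,0.0854],
    [0.028,0.012,0.001,0,0.0854],
    [0.032,0.013,0.001,0,0.0854],
    [0.033,0.013,0.001,0,0.0854],
    [0.033,0.013,0.001,0,0.0854],
    [0.033,0.013,0.001,0,0.0854],
    [0.033,0.013,0.001,0,0.0854],
    [0.033,0.013,0.001,0,0.0854]
  ]
}}

```text
time: 20.02
tool_pos: [0.4487, 0.0299, 0.2006]
tcp_rot: [0.227, 1.566, -1.278]
force: [0.1, -0.4, 0.4]
grip_width: 0.0853
```

Run:
```python
from h import *
o=ctrl.get_obs(); w=ctrl.get_image('wrist'); cv2.imwrite('pics/w12.png',w[:,:,::-1]);print(o['tool_pos'],Rt(o).round(4).tolist())
np.save('o12.npy',o,allow_pickle=True)
cv2.imwrite('pics/z12.png',np.clip(cv2.resize(w[160:340,220:420,::-1],(660,594),interpolation=cv2.INTER_CUBIC)*1.4,0,255).astype(np.uint8))
p=fitring(w.copy(),o,(.4445,.1175),.116,.06,vmin=150,dbg='pics/f12.png')
```

```text
[0.44873283 0.02989002 0.20062978] [[0.0013, 0.9978, 0.0666], [-0.0042, 0.0666, -0.9978], [-1.0, 0.001, 0.0042]]
px [338.1  74.6] axes [ 69.4 109.3] expect diam 118.26251935217597 world [0.4522 0.1235 0.116 ]
```

View pics/z12.png

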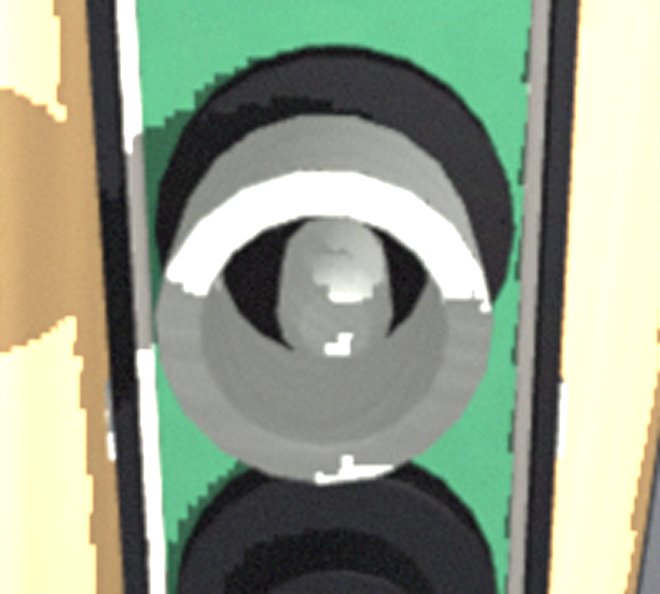

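View pics/f12.png

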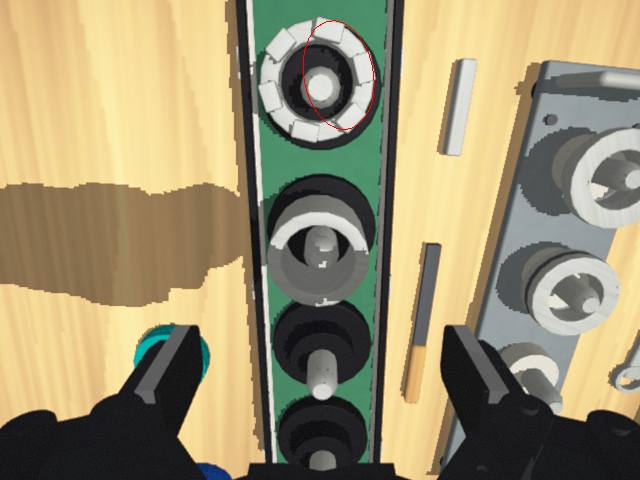

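Run:
```python
from h import *
o=np.load('o12.npy',allow_pickle=True).item()
p=onz('wrist',(318.6,258.8),.132,o);print(p, Rt(o).T@(np.array([p[0],p[1],.094])-o['tool_pos']))
print(proj('wrist',(p[0]+.028,p[1],.132),o)-proj('wrist',(p[0]-.028,p[1],.132),o))
print('nut',onz('wrist',(316.5,79),.116,o))
```

```text
[0.44845134 0.03000216 0.132     ] [ 0.10662794 -0.00037787 -0.00058375]
[103.67779397   6.35223449]
nut [0.44148761 0.12070578 0.116     ]
```

Emit:
{"fn": "apply_moves", "kwargs": {
  "motion": [
    [0.03,0,-0.0005,0,0.0854],
    [0.06,0,-0.0005,0,0.0854],
    [0.083,0,-0.0005,0,0.0854],
    [0.098,0,-0.0005,0,0.0854],
    [0.104,0,-0.0005,0,0.0854],
    [0.107,0,-0.0005,0,0.0854],
    [0.107,0,-0.0005,0,0.0854],
    [0.107,0,-0.0005,0,0.0854],
    [0.107,0,-0.0005,0,0.0854],
    [0.107,0,-0.0005,0,0.0854]
  ]
}}

```text
time: 20.9
tool_pos: [0.4497, 0.0299, 0.0946]
tcp_rot: [0.581, 1.565, -0.923]
force: [0.0, 0.6, -0.0]
grip_width: 0.0854
```

Emit:
{"fn": "apply_moves", "kwargs": {
  "motion": [
    [0,0,0,0,0.03],
    [0,0,0,0,0.03],
    [0,0,0,0,0.03],
    [0,0,0,0,0.03],
    [0,0,0,0,0.03],
    [0,0,0,0,0.03],
    [-0.002,0,0,0,0.03],
    [-0.005,0,0,0,0.03],
    [-0.007,0,0,0,0.03],
    [-0.007,0,0,0,0.03]
  ]
}}

```text
time: 21.73
tool_pos: [0.4498, 0.0299, 0.1018]
tcp_rot: [0.605, 1.565, -0.899]
force: [-0.1, -0.2, -2.8]
grip_width: 0.0546
```

Emit:
{"fn": "apply_moves", "kwargs": {
  "motion": [
    [-0.01,0,0,0,0.03],
    [-0.03,0,0,0,0.03],
    [-0.05,0,0,0,0.03],
    [-0.063,0,0,0,0.03],
    [-0.068,0,0,0,0.03],
    [-0.07,0,0,0,0.03],
    [-0.07,0,0,0,0.03],
    [-0.07,0,0,0,0.03],
    [-0.07,0,0,0,0.03],
    [-0.07,0,0,0,0.03]
  ]
}}

```text
time: 22.57
tool_pos: [0.4489, 0.0303, 0.1709]
tcp_rot: [0.336, 1.566, -1.168]
force: [0.5, -0.1, -4.2]
grip_width: 0.0545
```

Run:
```python
from h import *
o=ctrl.get_obs(); w=ctrl.get_image('wrist'); cv2.imwrite('pics/w13.png',w[:,:,::-1]);print(o['tool_pos'],o['grip_width'],Rt(o).round(4).tolist())
t=np.array([.6398,-.1065,.160]);print(Rt(o).T@(t-o['tool_pos']))
```

```text
[0.44891922 0.03025878 0.17092706] 0.05451835546843946 [[0.0018, 0.9978, 0.0666], [-0.0042, 0.0666, -0.9978], [-1.0, 0.0015, 0.0043]]
[0.01184471 0.18133258 0.14911751]
```

View pics/w13.png

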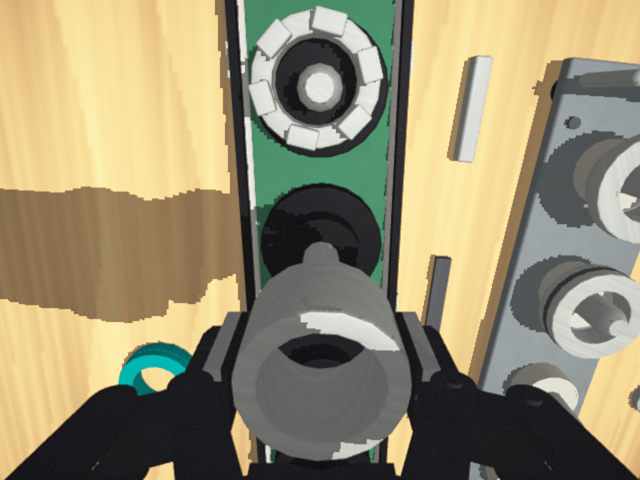

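Emit:
{"fn": "apply_moves", "kwargs": {
  "motion": [
    [0,0.012,0.01,0.5,0.03],
    [0.002,0.036,0.03,1.5,0.03],
    [0.004,0.066,0.054,2.5,0.03],
    [0.006,0.096,0.079,3.5,0.03],
    [0.008,0.126,0.104,4.5,0.03],
    [0.01,0.152,0.125,5.6,0.03],
    [0.012,0.172,0.142,5.6,0.03],
    [0.012,0.181,0.149,5.6,0.03],
    [0.012,0.181,0.149,5.6,0.03],
    [0.012,0.181,0.149,5.6,0.03]
  ]
}}

```text
time: 23.45
tool_pos: [0.6391, -0.1066, 0.1587]
tcp_rot: [0.019, 1.567, -1.583]
force: [0.1, 0.1, -4.3]
grip_width: 0.0546
```

Run:
```python
from h import *
o=ctrl.get_obs(); w=ctrl.get_image('wrist'); cv2.imwrite('pics/w14.png',w[:,:,::-1]);print(o['tool_pos'],o['grip_width'],Rt(o).round(4).tolist(),proj('wrist',(.6404,-.1033,.04),o),proj('wrist',(*o['tool_pos'][:2],o['tool_pos'][2]+.0377),o))
t=np.array([.6396,-.1061,.0476]);print(Rt(o).T@(t-o['tool_pos']))
```

```text
[ 0.6391107  -0.10655523  0.15868953] 0.054591963408327525 [[-0.0, 0.9995, -0.0317], [-0.0034, -0.0317, -0.9995], [-1.0, 0.0001, 0.0034]] [321.32215577 225.83315205] [317.4635124  390.82265402]
[ 0.11108732  0.00046742 -0.00084757]
```

View pics/w14.png

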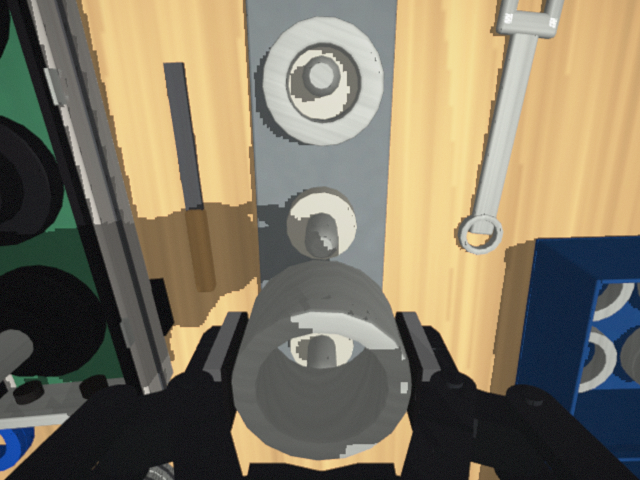

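Emit:
{"fn": "apply_moves", "kwargs": {
  "motion": [
    [0.015,0,-0.001,0,0.03],
    [0.035,0,-0.001,0,0.03],
    [0.055,0,-0.001,0,0.03],
    [0.075,0,-0.001,0,0.03],
    [0.09,0,-0.001,0,0.03],
    [0.1,0,-0.001,0,0.03],
    [0.106,0,-0.001,0,0.03],
    [0.109,0,-0.001,0,0.03],
    [0.11,0,-0.001,0,0.03],
    [0.11,0,-0.001,0,0.03]
  ]
}}

```text
time: 24.33
tool_pos: [0.6389, -0.1053, 0.0497]
tcp_rot: [0.216, 1.567, -1.386]
force: [-0.2, 0.3, -4.3]
grip_width: 0.0542
```

Run:
```python
from h import *
o=ctrl.get_obs(); w=ctrl.get_image('wrist'); cv2.imwrite('pics/w15.png',w[:,:,::-1]);print(o['tool_pos'],o['force'],Rt(o).round(4).tolist())
```

```text
[ 0.63893097 -0.10528475  0.04966361] [-0.21656204  0.31785949 -4.2975564 ] [[0.0007, 0.9995, -0.0309], [-0.0035, -0.0309, -0.9995], [-1.0, 0.0008, 0.0035]]
```

View pics/w15.png

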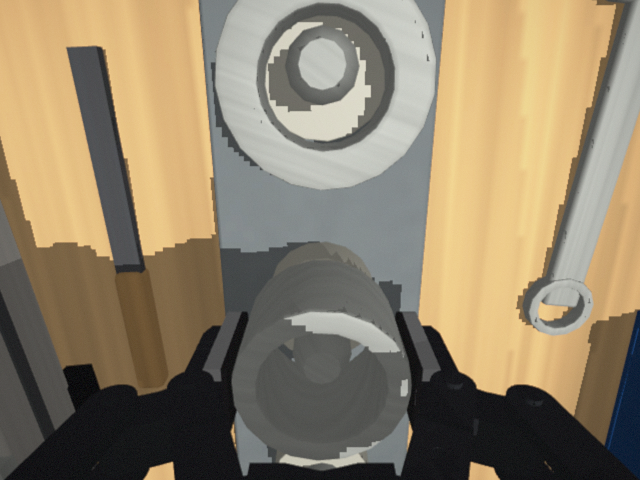

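Emit:
{"fn": "apply_moves", "kwargs": {
  "motion": [
    [0.001,0,0,0,0.03],
    [0.002,0,0,0,0.03],
    [0.003,0,0,0,0.03],
    [0.0045,0,0,0,0.03],
    [0.006,0,0,0,0.03],
    [0.007,0,0,0,0.03],
    [0.008,0,0,0,0.03],
    [0.008,0,0,0,0.03],
    [0.008,0,0,0,0.03],
    [0.008,0,0,0,0.03]
  ]
}}

```text
time: 25.22
tool_pos: [0.6392, -0.1055, 0.0434]
tcp_rot: [0.406, 1.566, -1.196]
force: [-3.8, 1.4, 7.2]
grip_width: 0.0542
```

Emit:
{"fn": "apply_moves", "kwargs": {
  "motion": [
    [0,0,0,0,0.0854],
    [0,0,0,0,0.0854],
    [0,0,0,0,0.0854],
    [0,0,0,0,0.0854],
    [0,0,0,0,0.0854],
    [-0.01,0,0,0,0.0854],
    [-0.03,0,0,0,0.0854],
    [-0.05,0,0,0,0.0854],
    [-0.06,0,0,0,0.0854],
    [-0.06,0,0,0,0.0854]
  ]
}}

```text
time: 26.05
tool_pos: [0.6412, -0.1058, 0.1068]
tcp_rot: [0.931, 1.562, -0.671]
force: [-0.3, -0.1, 0.6]
grip_width: 0.0854
```

Emit:
{"fn": "apply_moves", "kwargs": {
  "motion": [
    [-0.02,0,0,0,0.0854],
    [-0.05,0,0,0,0.0854],
    [-0.08,0,0,0,0.0854],
    [-0.09,0,0,0,0.0854],
    [-0.095,0,0,0,0.0854],
    [-0.095,0,0,0,0.0854],
    [-0.095,0,0,0,0.0854],
    [-0.095,0,0,0,0.0854],
    [-0.095,0,0,0,0.0854],
    [-0.095,0,0,0,0.0854]
  ]
}}

```text
time: 26.88
tool_pos: [0.6399, -0.1052, 0.2003]
tcp_rot: [0.798, 1.564, -0.804]
force: [-0.0, -1.2, 0.4]
grip_width: 0.0855
```

Run:
```python
from h import *
o=ctrl.get_obs(); w=ctrl.get_image('wrist'); cv2.imwrite('pics/w16.png',w[:,:,::-1]);print(o['tool_pos'],o['force'],Rt(o).round(4).tolist())
t=np.array([.4415,.1205,.20]);print(Rt(o).T@(t-o['tool_pos']))
```

```text
[ 0.63992617 -0.10515626  0.20030643] [-0.04641803 -1.21596253  0.43904614] [[0.0047, 0.9995, -0.031], [-0.0049, -0.0309, -0.9995], [-1.0, 0.0048, 0.0047]]
[-0.00172637 -0.20531161 -0.21940362]
```

View pics/w16.png

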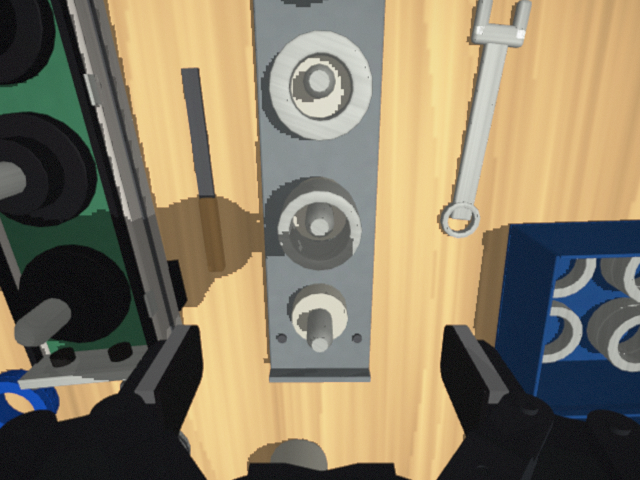

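The sleeve is standing on the third post at (320,225). Next I'm going to the nut. That move is 0.30 m, done in one call with settling.

Emit:
{"fn": "apply_moves", "kwargs": {
  "motion": [
    [-0.01,-0.018,-0.019,-0.6,0.0854],
    [-0.01,-0.045,-0.048,-1.5,0.0854],
    [-0.01,-0.073,-0.077,-2.4,0.0854],
    [-0.01,-0.101,-0.107,-3.3,0.0854],
    [-0.01,-0.129,-0.137,-4.2,0.0854],
    [-0.01,-0.157,-0.167,-5,0.0854],
    [-0.005,-0.182,-0.194,-5.5,0.0854],
    [-0.002,-0.199,-0.212,-5.5,0.0854],
    [-0.002,-0.205,-0.219,-5.5,0.0854],
    [-0.002,-0.205,-0.219,-5.5,0.0854]
  ]
}}

```text
time: 27.77
tool_pos: [0.4405, 0.1213, 0.2004]
tcp_rot: [0.664, 1.564, -0.839]
force: [0.2, -0.9, 0.6]
grip_width: 0.0853
```

Run:
```python
from h import *
o=ctrl.get_obs(); w=ctrl.get_image('wrist'); cv2.imwrite('pics/w17.png',w[:,:,::-1]);print(o['tool_pos'],o['force'],Rt(o).round(4).tolist())
np.save('o17.npy',o,allow_pickle=True)
cv2.imwrite('pics/z17.png',np.clip(cv2.resize(w[160:340,220:420,::-1],(660,594),interpolation=cv2.INTER_CUBIC)*1.4,0,255).astype(np.uint8))
```

```text
[0.44053144 0.12127626 0.20041572] [ 0.15204469 -0.92179176  0.59649252] [[0.0045, 0.9977, 0.0681], [-0.005, 0.0681, -0.9977], [-1.0, 0.0042, 0.0053]]
```

View pics/z17.png

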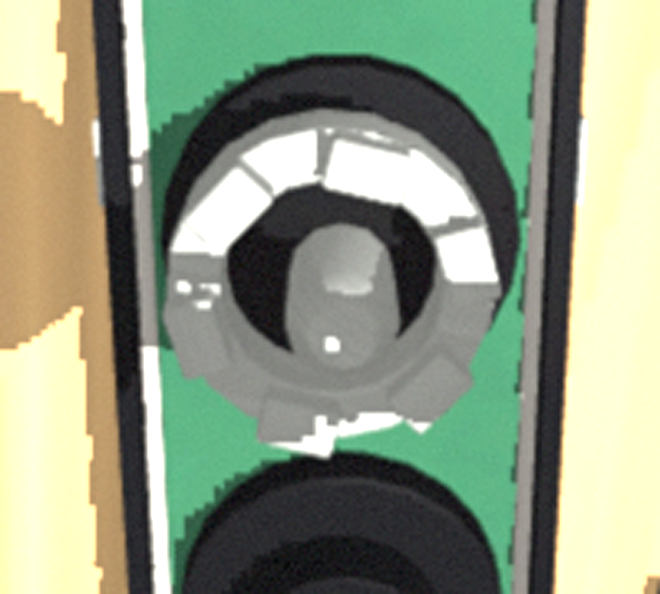

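Run:
```python
from h import *
o=np.load('o17.npy',allow_pickle=True).item()
p=onz('wrist',(320.3,244.2),.108,o);print(p,proj('wrist',(.4415,.1207,.108),o),proj('wrist',(p[0]+.03,p[1],.108),o)-proj('wrist',(p[0]-.03,p[1],.108),o))
t=np.array([.442,.1205,.082]);print(Rt(o).T@(t-o['tool_pos']))
```

```text
[0.44145024 0.12114611 0.108     ] [320.33342428 244.91126201] [101.05692658   6.30093162]
[0.11842354 0.00092    0.00024511]
```

Emit:
{"fn": "apply_moves", "kwargs": {
  "motion": [
    [0.03,0.001,0,0,0.0854],
    [0.065,0.001,0,0,0.0854],
    [0.092,0.001,0,0,0.0854],
    [0.11,0.001,0,0,0.0854],
    [0.118,0.001,0,0,0.0854],
    [0.121,0.001,0,0,0.0854],
    [0.121,0.001,0,0,0.0854],
    [0.121,0.001,0,0,0.0854],
    [0.121,0.001,0,0,0.0854],
    [0.121,0.001,0,0,0.0854]
  ]
}}

```text
time: 28.65
tool_pos: [0.4451, 0.1198, 0.0808]
tcp_rot: [0.95, 1.561, -0.554]
force: [0.3, -0.2, -0.1]
grip_width: 0.0855
```

Emit:
{"fn": "apply_moves", "kwargs": {
  "motion": [
    [0,0,0,0,0.03],
    [0,0,0,0,0.03],
    [0,0,0,0,0.03],
    [0,0,0,0,0.03],
    [0,0,0,0,0.03],
    [0,0,0,0,0.03],
    [-0.002,0,0,0,0.03],
    [-0.005,0,0,0,0.03],
    [-0.007,0,0,0,0.03],
    [-0.007,0,0,0,0.03]
  ]
}}

```text
time: 29.48
tool_pos: [0.4452, 0.1199, 0.0881]
tcp_rot: [0.98, 1.56, -0.524]
force: [0.8, 0.3, -2.6]
grip_width: 0.0576
```

Emit:
{"fn": "apply_moves", "kwargs": {
  "motion": [
    [-0.01,0,0,0,0.03],
    [-0.03,0,0,0,0.03],
    [-0.055,0,0,0,0.03],
    [-0.075,0,0,0,0.03],
    [-0.085,0,0,0,0.03],
    [-0.088,0,0,0,0.03],
    [-0.088,0,0,0,0.03],
    [-0.088,0,0,0,0.03],
    [-0.088,0,0,0,0.03],
    [-0.088,0,0,0,0.03]
  ]
}}

```text
time: 30.32
tool_pos: [0.4436, 0.1202, 0.175]
tcp_rot: [0.831, 1.562, -0.673]
force: [-0.1, 0.2, -2.4]
grip_width: 0.0574
```

Run:
```python
from h import *
o=ctrl.get_obs(); w=ctrl.get_image('wrist'); cv2.imwrite('pics/w18.png',w[:,:,::-1]);print(o['tool_pos'],o['grip_width'],Rt(o).round(4).tolist())
t=np.array([.6370,-.1960,.160]);print(Rt(o).T@(t-o['tool_pos']))
```

```text
[0.44362811 0.12022592 0.17504424] 0.05742395221051275 [[0.0068, 0.9978, 0.0665], [-0.0054, 0.0666, -0.9978], [-1.0, 0.0064, 0.0059]]
[0.01808102 0.1717886  0.32829804]
```

View pics/w18.png

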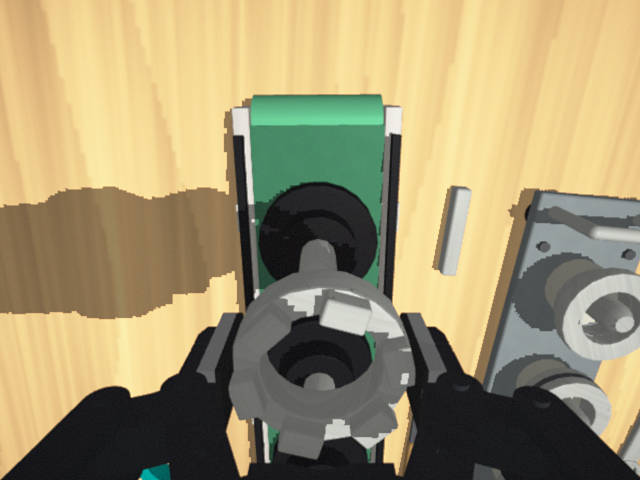

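Emit:
{"fn": "apply_moves", "kwargs": {
  "motion": [
    [0,0.008,0.016,0.5,0.03],
    [0,0.022,0.043,1.2,0.03],
    [0,0.038,0.073,2,0.03],
    [0,0.055,0.105,2.8,0.03],
    [0,0.072,0.138,3.6,0.03],
    [0.004,0.087,0.167,4.4,0.03],
    [0.006,0.098,0.188,5,0.03],
    [0.006,0.104,0.199,5.6,0.03],
    [0.006,0.105,0.201,5.6,0.03],
    [0.006,0.105,0.201,5.6,0.03]
  ]
}}

```text
time: 31.2
tool_pos: [0.5615, -0.0733, 0.1704]
tcp_rot: [0.923, 1.564, -0.679]
force: [-0.3, 1.0, -2.5]
grip_width: 0.0573
```

Run:
```python
from h import *
o=ctrl.get_obs();print(o['tool_pos'],Rt(o).round(4).tolist())
t=np.array([.6370,-.1960,.155]);print(Rt(o).T@(t-o['tool_pos']))
```

```text
[ 0.56149433 -0.07331641  0.17039261] [[0.0056, 0.9995, -0.0317], [-0.0045, -0.0317, -0.9995], [-1.0, 0.0058, 0.0043]]
[0.01637139 0.07926453 0.12015995]
```

Emit:
{"fn": "apply_moves", "kwargs": {
  "motion": [
    [0,0.008,0.012,0,0.03],
    [0.004,0.022,0.034,0,0.03],
    [0.008,0.04,0.061,0,0.03],
    [0.012,0.057,0.087,0,0.03],
    [0.015,0.07,0.106,0,0.03],
    [0.016,0.077,0.117,0,0.03],
    [0.016,0.079,0.12,0,0.03],
    [0.016,0.079,0.12,0,0.03],
    [0.016,0.079,0.12,0,0.03],
    [0.016,0.079,0.12,0,0.03]
  ]
}}

```text
time: 32.03
tool_pos: [0.6361, -0.1939, 0.1556]
tcp_rot: [0.951, 1.565, -0.649]
force: [-0.7, 0.3, -3.4]
grip_width: 0.0575
```

Run:
```python
from h import *
o=ctrl.get_obs(); w=ctrl.get_image('wrist'); cv2.imwrite('pics/w19.png',w[:,:,::-1]);print(o['tool_pos'],o['grip_width'],Rt(o).round(4).tolist(),proj('wrist',(.6376,-.1936,.04),o),proj('wrist',(*o['tool_pos'][:2],o['tool_pos'][2]+.0272),o))
t=np.array([.6370,-.1960,.0348]);print(Rt(o).T@(t-o['tool_pos']))
```

```text
[ 0.63606027 -0.1939038   0.15558726] 0.05746075245539612 [[0.0049, 0.9995, -0.0299], [-0.0037, -0.0299, -0.9995], [-1.0, 0.005, 0.0036]] [320.97296709 231.60460919] [318.14585105 369.28616786]
[0.12079735 0.00039903 0.00163715]
```

View pics/w19.png

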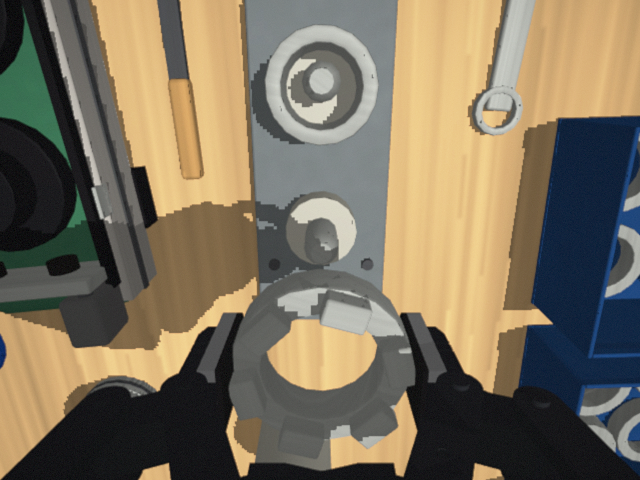

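Emit:
{"fn": "apply_moves", "kwargs": {
  "motion": [
    [0.015,0,0.001,0,0.03],
    [0.035,0,0.001,0,0.03],
    [0.055,0,0.001,0,0.03],
    [0.075,0,0.001,0,0.03],
    [0.093,0,0.001,0,0.03],
    [0.107,0,0.001,0,0.03],
    [0.115,0,0.001,0,0.03],
    [0.118,0,0.001,0,0.03],
    [0.119,0,0.001,0,0.03],
    [0.119,0,0.001,0,0.03]
  ]
}}

```text
time: 32.92
tool_pos: [0.6373, -0.1955, 0.0375]
tcp_rot: [0.987, 1.563, -0.613]
force: [-0.4, -0.1, -1.7]
grip_width: 0.0577
```

Run:
```python
from h import *
o=ctrl.get_obs(); w=ctrl.get_image('wrist'); cv2.imwrite('pics/w20.png',w[:,:,::-1]);print(o['tool_pos'],o['force'],Rt(o).round(4).tolist())
```

```text
[ 0.63730832 -0.19553033  0.03750397] [-0.43093444 -0.06094645 -1.67724172] [[0.0062, 0.9995, -0.0297], [-0.0044, -0.0297, -0.9995], [-1.0, 0.0064, 0.0042]]
```

View pics/w20.png

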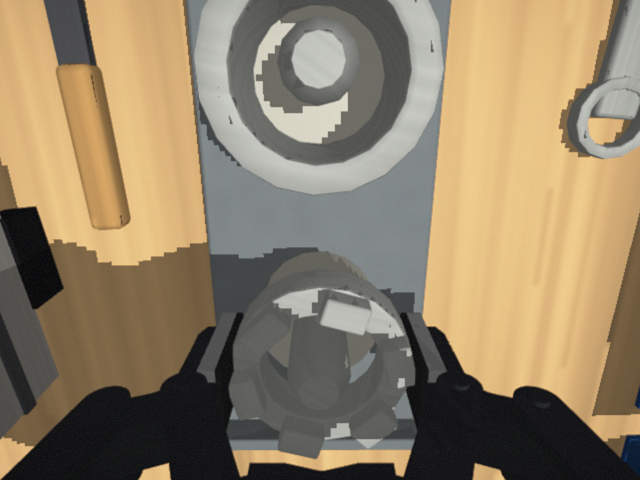

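Emit:
{"fn": "apply_moves", "kwargs": {
  "motion": [
    [0.002,0,0,0,0.03],
    [0.004,0,0,0,0.03],
    [0.0055,0,0,0,0.03],
    [0.007,0,0,0,0.03],
    [0.008,0,0,0,0.03],
    [0.009,0,0,0,0.03],
    [0.0095,0,0,0,0.03],
    [0.0095,0,0,0,0.03],
    [0.0095,0,0,0,0.03],
    [0.0095,0,0,0,0.03]
  ]
}}

```text
time: 33.8
tool_pos: [0.6376, -0.1958, 0.0299]
tcp_rot: [0.987, 1.562, -0.613]
force: [-3.8, 1.1, 7.1]
grip_width: 0.0577
```

Emit:
{"fn": "apply_moves", "kwargs": {
  "motion": [
    [0,0,0,0,0.0854],
    [0,0,0,0,0.0854],
    [0,0,0,0,0.0854],
    [0,0,0,0,0.0854],
    [0,0,0,0,0.0854],
    [-0.01,0,0,0,0.0854],
    [-0.03,0,0,0,0.0854],
    [-0.05,0,0,0,0.0854],
    [-0.06,0,0,0,0.0854],
    [-0.06,0,0,0,0.0854]
  ]
}}

```text
time: 34.63
tool_pos: [0.6393, -0.1964, 0.0933]
tcp_rot: [1.072, 1.557, -0.529]
force: [0.6, -0.1, -0.0]
grip_width: 0.0855
```

Emit:
{"fn": "apply_moves", "kwargs": {
  "motion": [
    [-0.02,0,0,0,0.0854],
    [-0.055,0,0,0,0.0854],
    [-0.09,0,-0.02,0,0.0854],
    [-0.12,0,-0.045,0,0.0854],
    [-0.14,0,-0.07,0,0.0854],
    [-0.15,0,-0.095,0,0.0854],
    [-0.15,0,-0.11,0,0.0854],
    [-0.15,0,-0.12,0,0.0854],
    [-0.15,0,-0.12,0,0.0854],
    [-0.15,0,-0.12,0,0.0854]
  ]
}}

```text
time: 35.47
tool_pos: [0.6402, -0.0754, 0.2405]
tcp_rot: [0.94, 1.559, -0.661]
force: [-0.2, -0.5, -0.3]
grip_width: 0.0851
```

Run:
```python
from h import *
o=ctrl.get_obs(); w=ctrl.get_image('wrist'); cv2.imwrite('pics/w21.png',w[:,:,::-1]);print(o['tool_pos'],o['force'])
s=ctrl.get_image('side')[:,:,::-1]; c=ctrl.get_image('scene')[:,:,::-1]
cv2.imwrite('pics/end.png',np.hstack([cv2.resize(s[140:320,300:500],(400,360)),cv2.resize(c[260:440,150:400],(400,288)) if 0 else cv2.resize(c[250:430,170:370],(400,360))]))
```

```text
[ 0.64018179 -0.07543552  0.24051117] [-0.19961874 -0.48478258 -0.28326421]
```

View pics/w21.png

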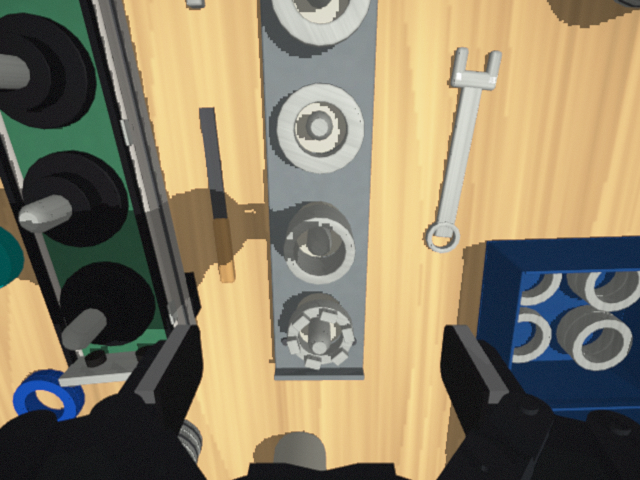

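View pics/end.png

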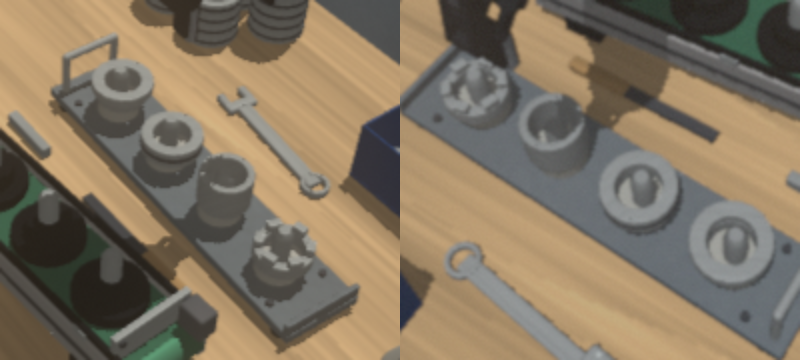

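From the handle outward the rack holds flange, race, sleeve and nut, all level on their collars, and the gripper is clear. I'm handing it in.

```bash
python3 -c "
from rig import ctrl
print(ctrl.finish_job())"
```

```text
the job is handed in; nothing more can be done
None
```

All four rings are on the rack in reverse row order, and I handed the job in at about 35.6 s of the 96 s allowed. From the handle outward they are flange (the ring next to the stop), race, sleeve and nut. I lowered each one until contact, about 10 N at the expected height, and then released it.

**Last checks:** the wrist, side and scene pictures show all four rings level on their collars with the posts through their bores. The carriers are empty, the coloured rings were left alone, and the gripper was open and clear.

**What disagreed or drifted:**
- **Flange width:** the grip reading was 66 mm against the given 68 mm. The readings for the other rings also came out 1.5–3 mm small. The picture size and the in-hand view confirmed it was the flange.
- **Grip force on the race:** the wrist force reached about 41 N while the fingers closed on the race, well under the 120 N wrist limit. I took this as the pads rubbing on the ring as they closed, not the gripper body pressing on anything, but I did not check it separately.
- **Tool tilt:** by the third ring the tool had drifted to nearly 2° off vertical. I brought it back to about 0.2° before gripping the sleeve.
- **Centring:** the sleeve looks about 3 mm off-centre on its post, by eye. It sits within the bore's slack and is standing flat.

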